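# Load the sample cassettes into the latched spectrometer docks

### The arm

A 6-joint arm with a two-finger parallel gripper is mounted at the origin on the work surface. World frame = base frame: x ahead of the robot, y to its left, z up, the work surface at z = 0. Lengths are in m, angles in rad, forces in N, time in s.
With the tool pointing down it reaches from about 0.25 to 0.775 m from the base axis. Payload 4 kg.
Tool frame: the origin (TCP) lies at the very end of the fingers, on their centre line; the grasp point (between the pads) lies 19 mm behind it; z points along the fingers, x is the direction in which the jaws open and shut, and the axes are right-handed (so a half turn about z gives the same grasp; the last joint's range is limited). The gripper opens to 94 mm and grips with 3 to 60 N. Pads are 16 mm wide; open, the fingers measure 119 mm over their backs; the gripper's body (75 mm by 177 mm) begins 78 mm behind the grasp point.
Start: joints at [-1.357, 0.087, 1.371, -0, 1.684, -0.103], TCP at [0.171, -0.523, 0.206] pointing down, gripper open.
Joint ranges: [-3.1, 3.1], [-0.76, 2.03], [0.27, 2.55], [-1.08, 4.22], [0.17, 2.65], [-2.57, 2.57]. Speed limits (rad/s): [2.79, 2.79, 3.14, 3.14, 3.14, 3.14].

### API

Orientations are given as [roll, pitch, yaw] about the fixed x, y, z axes, in that order (R = Rz(yaw) Ry(pitch) Rx(roll)).
In Python, from bench import robot, cams, ticket gives the robot as it stands.
- The arm moves only by the tool jog_arm, never from a script. Its argument "series" is a list of rows, each an object of numbers: "x", "y", "z": the shift along the tool's x, y, z in m; "rx", "ry", "rz": the turn, a rotation vector about the tool's x, y, z in degrees. A call has 1 to 12 rows; each row shifts and turns the pose as measured when the row begins, along the tool's axes as they then stand; what a row does not reach is not made up. A row lasts 1/12 s, in which the tool goes at most 41.7 mm and 7.16 degrees, less where a joint would pass 70% of its speed; a pose out of reach is approached as far as the arm can. A call with a gripper value outside its range is refused whole. "claw" is the opening, from 0 (shut) to 1 (fully open), set as the call begins (left out, the last holds). The fingers move at their own pace and stop on an object; the grip force is fixed at half the most. Time passes only in rows, so rows that do not move let the fingers close. It gives the time, the measured TCP pose, the force and the opening at its end, in the units of the state.
- robot.get_obs(): the state, without advancing time (a new reading comes with each control period).
- cams.snapshot(name): name is "side" or "top" or "wrist"; returns a dict with "img" (400x640x3 uint8, red, green, blue), "mtx" (3x3 intrinsics, pixels), "origin" and "attitude" of the camera in the world. Camera axes: x right, y down, z forward; pixel columns grow to the right and rows downward; lengths in m; the calibration is good to about 2 mm. The wrist camera is an equidistant fisheye: a pixel r from the principal point sees the ray r / f radians off the axis. A picture is of the moment at which its call begins. There is no depth.
- ticket.close_job(): hands the job in, once; it reports no verdict.
Trained networks look in a picture, given as the dict that the camera call returned (one of the last four; its "shot" number tells which), for a name from the list of things; names that differ only in an ending like _2 or _b are one class to them, and where a whole thing is asked for, a point or a joint stands for the part that bears it (a point fixed in the world has none). Each returns a list of dicts, best first, with "p" (0 to 1); they miss things now and then, are a little off and sometimes report something else, mostly with a low value. They report only what shows in the picture. A call takes as long as a camera call. They do not tell look-alikes from the thing itself.
- cams.look_for(thing, picture): "bbox" ([left, top, width, height] in pixels, round what is visible of it).
The state is a dict: "time": time; "joint_positions": joint angles; "qvel": joint speeds; "joint_torque": joint torques, N m; "tool_pos": TCP position; "ee_rot": TCP orientation; "wrist_force": force on the tool from outside, world axes, zero at the start; "wrist_torque": the same for the moment, N m; "width": finger opening in m.
Only numpy, scipy, OpenCV 4.12 (cv2) and the standard library are available. Lean on these libraries where they do the work, as an engineer would, in place of code of your own. Each camera call takes 0.05 s, during which the arm holds its last target.

### The job

Take the two sample cassettes from the upright holder and load each into the leaning dock of its own length: press the dock's spring latch back with the end of the cassette, slide the cassette fully home in line with the channel, and let the latch snap shut over its shoulder. Do not force anything, and leave the jar, the beaker and the weight where they stand.

Things in the scene. Friction and masses are not known exactly. Their poses are not given: they have to be found in the camera images.
- cassette_long: Longer aluminium sample cassette, 100 (own x) x 12 (y) x 60 mm (z, to its shoulders), round window in each face; on top, centred, a grey tab 36 (x) x 12 (y) x 30 mm. About 0.12 kg. Foot bevelled over 6 mm (3 mm at the ends, 1.5 at the faces). Origin: centre of the underside, z up through the tab. Starts upright in either holder groove.
- slot_long: Channel for the 100 mm cassette on a white dock. Own z = insertion axis, out of the mouth, 25 deg from vertical, leaning to the low end; x climbs at 25 deg to the latch; y level. Origin: on the floor (65 mm over the bench), where the underside centre of a home cassette stands. 17 mm wide; walls and the low end stop (face x = -51 mm) flare from 32 mm up, tops at 43 mm. Place varies.
- latch_long (a joint): Spring latch at the channel's high end, m: 0 shut, pushed along channel +x to a hard stop at 0.014; 1.4 N at 0, 3.4 N at the stop; snaps back by itself. Dark steel post 14 mm wide; 62 to 104 mm above the floor it juts out as a lip with flat face, no ramp (cross bar on top to 107 mm); lower down it is set back. Shut, it overlaps the shoulder of a home cassette by 7 mm, 2 mm above it.
- lip_long (a point): Middle of the lip's pressing face (looks to channel -x), 83 mm above the channel floor, at channel x = 43 mm when shut; moves with the latch. It blocks the straight way in: a cassette held with its foot over the walls but below the lip's top must push it back 8 to 13 mm with its +x end and keep it there while sliding down; past the lip it snaps over the shoulder.
- cassette_short: Shorter aluminium sample cassette, 76 (own x) x 12 (y) x 60 mm (z, to its shoulders), round window in each face; on top, centred, a grey tab 36 (x) x 12 (y) x 30 mm. About 0.12 kg. Foot bevelled over 6 mm (3 mm at the ends, 1.5 at the faces). Origin: centre of the underside, z up through the tab. Starts upright in either holder groove.
- slot_short: Channel for the 76 mm cassette on a white dock. Own z = insertion axis, out of the mouth, 25 deg from vertical, leaning to the low end; x climbs at 25 deg to the latch; y level. Origin: on the floor (65 mm over the bench), where the underside centre of a home cassette stands. 17 mm wide; walls and the low end stop (face x = -39 mm) flare from 32 mm up, tops at 43 mm. Place varies.
- latch_short (a joint): Spring latch at the channel's high end, m: 0 shut, pushed along channel +x to a hard stop at 0.014; 1.4 N at 0, 3.4 N at the stop; snaps back by itself. Dark steel post 14 mm wide; 62 to 104 mm above the floor it juts out as a lip with flat face, no ramp (cross bar on top to 107 mm); lower down it is set back. Shut, it overlaps the shoulder of a home cassette by 7 mm, 2 mm above it.
- lip_short (a point): Middle of the lip's pressing face (looks to channel -x), 83 mm above the channel floor, at channel x = 31 mm when shut; moves with the latch. It blocks the straight way in: a cassette held with its foot over the walls but below the lip's top must push it back 8 to 13 mm with its +x end and keep it there while sliding down; past the lip it snaps over the shoulder.
- holder: Fixed grey laminate holder, 128 mm (own x) x 150 mm (own y), with two equal upright grooves along its x, 90 mm apart (at y = -45 and +45 mm); groove floor 10 mm, walls 36 mm above the bench; grooves 16 mm wide and 104 mm long. Origin: centre of its underside on the bench.
- jar: Amber glass jar with white cap, 48 mm across, 62 mm high, bystander. Origin: centre of underside.
- beaker: Glass beaker, 60 mm across, 75 mm high, bystander. Origin: centre of underside.
- weight: Small steel calibration weight with a knob, 34 mm across, 46 mm high, bystander. Origin: centre of underside.
Mind the look-alikes: they are no part of the job. What is shaped like the cassette_short but orange or red is not meant. What is shaped like the part that bears slot_long but turquoise is not meant.

How it is judged:
On the way, in this order (a step that is already met when the one before it is completed fails the run):
1. a cassette presses the latch of its own dock back by more than 5 mm (((value of joint latch_long above 0.005 m and contact force between cassette_long and slot_long above 0.5 N) or (value of joint latch_short above 0.005 m and contact force between cassette_short and slot_short above 0.5 N))), for 0.1 s.
2. one cassette is home in its own dock with the latch shut over it (((x of cassette_long in the frame of slot_long between -0.005 and 0.009 m and y of cassette_long in the frame of slot_long between -0.004 and 0.004 m and z of cassette_long in the frame of slot_long between -0.004 and 0.004 m and angle between the z axis of cassette_long and the z axis of slot_long, either way round below 0.08 rad and value of joint latch_long below 0.003 m) or (x of cassette_short in the frame of slot_short between -0.005 and 0.009 m and y of cassette_short in the frame of slot_short between -0.004 and 0.004 m and z of cassette_short in the frame of slot_short between -0.004 and 0.004 m and angle between the z axis of cassette_short and the z axis of slot_short, either way round below 0.08 rad and value of joint latch_short below 0.003 m))), for 0.2 s.
At the end, for the whole second after the job is handed in: Both cassettes stand at rest, each in the dock of its own length: underside within 4 mm of the channel floor, within 4 mm sideways and between 5 mm short of and 9 mm beyond the home spot along the channel, in line with the channel within 0.08 rad, and both latches shut to within 3 mm (x of cassette_long in the frame of slot_long between -0.005 and 0.009 m and y of cassette_long in the frame of slot_long between -0.004 and 0.004 m and z of cassette_long in the frame of slot_long between -0.004 and 0.004 m and angle between the z axis of cassette_long and the z axis of slot_long, either way round below 0.08 rad and value of joint each of latch_long, latch_short below 0.003 m and x of cassette_short in the frame of slot_short between -0.005 and 0.009 m and y of cassette_short in the frame of slot_short between -0.004 and 0.004 m and z of cassette_short in the frame of slot_short between -0.004 and 0.004 m and angle between the z axis of cassette_short and the z axis of slot_short, either way round below 0.08 rad and linear speed of each of cassette_long, cassette_short below 0.01 m/s); the robot touches nothing.
It fails at once if the jar is moved by more than 25 mm or tipped (distance of jar from where it was at the start of the episode above 0.025 m or angle between jar's own z axis and vertical above 0.4 rad).
It fails at once if the beaker is moved by more than 25 mm or tipped (distance of beaker from where it was at the start of the episode above 0.025 m or angle between beaker's own z axis and vertical above 0.4 rad).
It fails at once if the weight is moved by more than 25 mm or tipped (distance of weight from where it was at the start of the episode above 0.025 m or angle between weight's own z axis and vertical above 0.4 rad).
It fails at once if the long cassette is forced against a dock with more than 80 N (contact force between cassette_long and slot_long above 80 N or contact force between cassette_long and slot_short above 80 N).
It fails at once if the short cassette is forced against a dock with more than 80 N (contact force between cassette_short and slot_long above 80 N or contact force between cassette_short and slot_short above 80 N).
It also fails if it takes over 67 s, if anything falls off the work surface, if the arm or the gripper's body presses on something with over 40 N, if the wrist force passes 120 N, or if a joint passes its speed limit or range.

## Working session

There is one attempt and no reset: what is moved stays moved. The work goes in short steps, Python scripts to look and compute and a tool call to move; the robot and the scene stay as the last step left them, time stands still between calls to the robot, and variables do not carry over. Pictures are saved under pics/ and viewed, and the job is handed in when it is done.

Besides the shell and the picture viewer there is one more tool, called after "Emit:" in YAML: its name, and indented under it one key for each argument. jog_arm: Moves the arm, as the interface text tells. Its arguments: {"type":"object","properties":{"series":{"type":"array","items":{"type":"object","properties":{"x":{"type":"number"},"y":{"type":"number"},"z":{"type":"number"},"rx":{"type":"number"},"ry":{"type":"number"},"rz":{"type":"number"}}}},"claw":{"type":"number"}},"required":["series"]}

```bash
ls; mkdir -p pics; python3 - <<'E'
from bench import robot,cams,ticket
import cv2
print(robot.get_obs())
for n in ["side","top","wrist"]:
    s=cams.snapshot(n)
    cv2.imwrite(f"pics/{n}0.png",s["img"][:,:,::-1])
    print(n,s["mtx"].tolist(),s["origin"],s["attitude"],s["shot"])
    for t in ["cassette_long","cassette_short","slot_long","slot_short","holder","jar","beaker","weight","lip_long","lip_short"]:
        for d in cams.look_for(t,s)[:3]: print(t,[round(v) for v in d["bbox"]],round(d["p"],2))
E
```

```text
pics
{'time': 0.0, 'joint_positions': array([-1.35708148e+00,  8.79248180e-02,  1.37223218e+00,  7.90074182e-06,
        1.68355940e+00, -1.03083493e-01]), 'qvel': array([ 2.70929601e-04, -9.37393616e-04, -3.85969821e-05,  1.77788825e-04,
        7.54678044e-04, -8.34306223e-04]), 'joint_torque': array([ 1.84169883e-03, -3.40184712e+01, -3.02423537e+01,  7.21491594e-02,
        3.30335274e-02, -1.63319296e-04]), 'tool_pos': array([ 0.17123278, -0.52210647,  0.20433185]), 'ee_rot': array([-3.14136631e+00,  2.11166576e-03, -1.25399687e+00]), 'wrist_force': array([ 0.33900354, -0.14545729,  0.93203693]), 'wrist_torque': array([0.0377596 , 0.02197534, 0.00378279]), 'width': 0.09439962592122271}
side [[439.5163998356154, 0.0, 317.9326549503063], [0.0, 439.5163998356154, 198.3844808092685], [0.0, 0.0, 1.0]] [ 0.5036066  -1.02588776  0.91495113] [-2.25330223  0.01966915 -0.06376128] 1
cassette_long [284, 156, 31, 22] 0.64
cassette_short [237, 148, 21, 21] 0.91
cassette_short [326, 131, 20, 24] 0.83
cassette_short [282, 147, 21, 17] 0.82
slot_long [326, 229, 61, 55] 0.9
slot_long [307, 290, 
[... 483 characters left out ...]
3.02758788e+00  1.19962763e-03 -1.58435062e+00] 2
cassette_long [226, 202, 17, 37] 0.58
cassette_short [169, 158, 16, 28] 0.7
cassette_short [199, 213, 9, 27] 0.65
cassette_short [189, 275, 14, 24] 0.63
slot_long [444, 157, 30, 59] 0.77
slot_long [384, 144, 23, 57] 0.65
slot_short [318, 141, 22, 52] 0.71
holder [192, 198, 60, 52] 0.56
jar [278, 129, 19, 21] 0.73
beaker [282, 254, 24, 23] 0.83
weight [364, 133, 11, 15] 0.66
lip_long [398, 155, 10, 14] 0.44
lip_short [328, 152, 11, 17] 0.6
wrist [[309.70691628693146, 0.0, 322.43268589745867], [0.0, 309.70691628693146, 199.19675397023505], [0.0, 0.0, 1.0]] [ 0.23994833 -0.5007542   0.38519329] [ 2.88559394e+00 -5.05332961e-04 -1.25337488e+00] 3
```

View pics/side0.png

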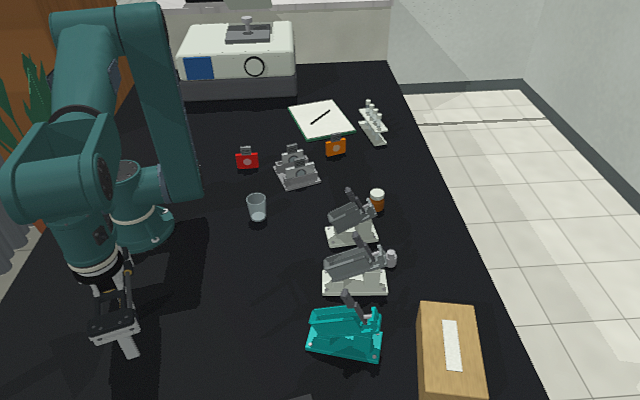

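View pics/top0.png

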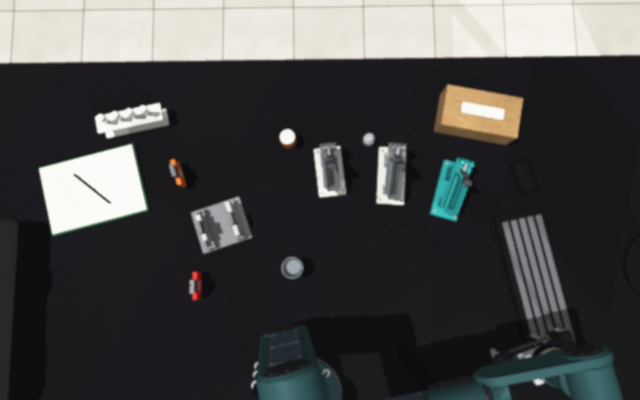

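View pics/wrist0.png

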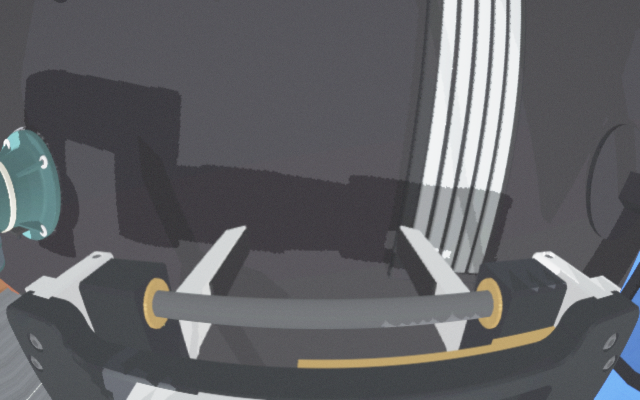

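```bash
python3 - <<'E'
import cv2
a=cv2.imread("pics/top0.png"); b=cv2.imread("pics/side0.png")
cv2.imwrite("pics/t0a.png",cv2.resize(a[120:310,150:350],None,fx=3.9,fy=3.1*1,interpolation=cv2.INTER_CUBIC)[:600])
cv2.imwrite("pics/t0b.png",cv2.resize(a[120:270,300:490],None,fx=4,fy=4,interpolation=cv2.INTER_CUBIC))
cv2.imwrite("pics/s0a.png",cv2.resize(b[120:240,220:400],None,fx=4.4,fy=4.4,interpolation=cv2.INTER_CUBIC))
cv2.imwrite("pics/s0b.png",cv2.resize(b[180:345,280:410],None,fx=3.6,fy=3.6,interpolation=cv2.INTER_CUBIC))
E
```

```text
(no output)
```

View pics/t0a.png

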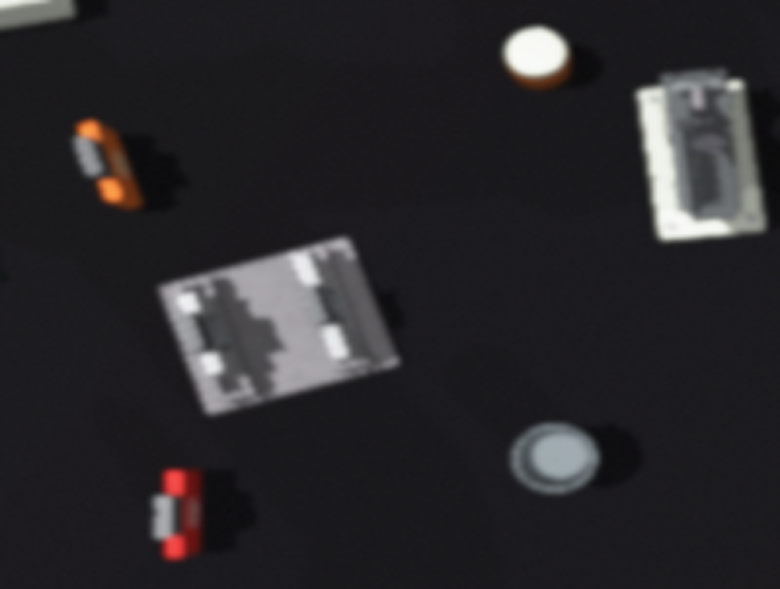

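View pics/t0b.png

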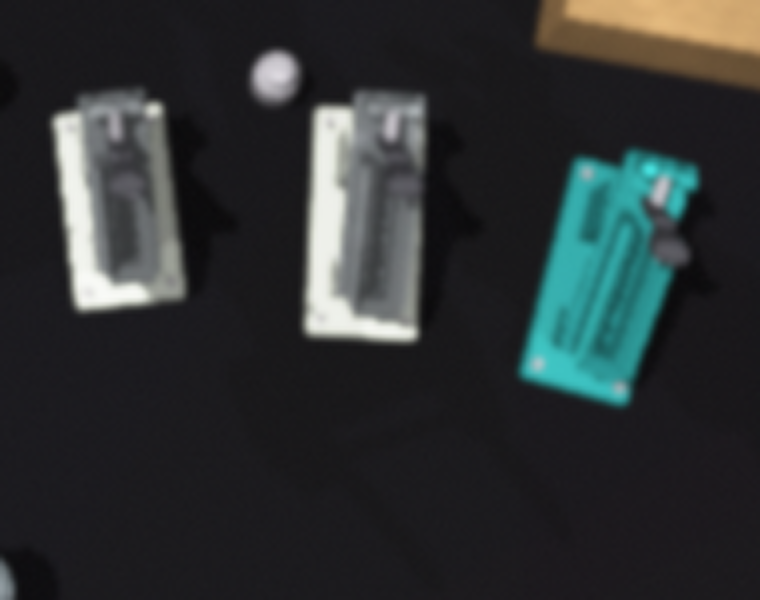

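View pics/s0a.png

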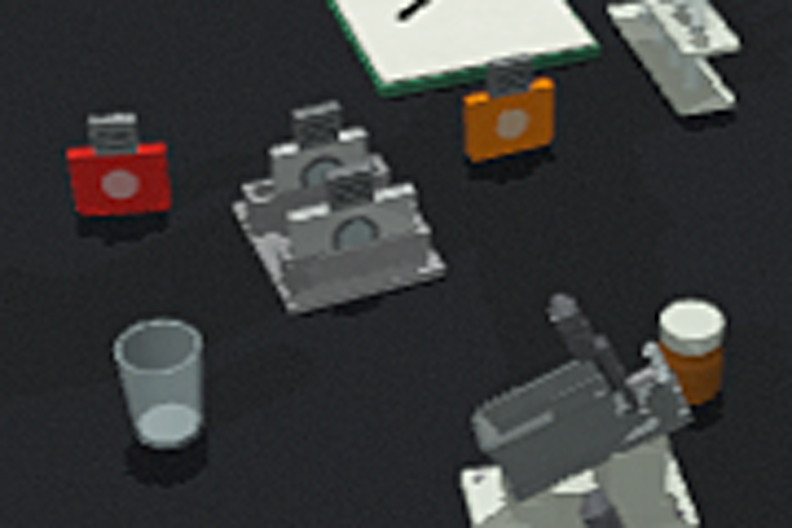

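View pics/s0b.png

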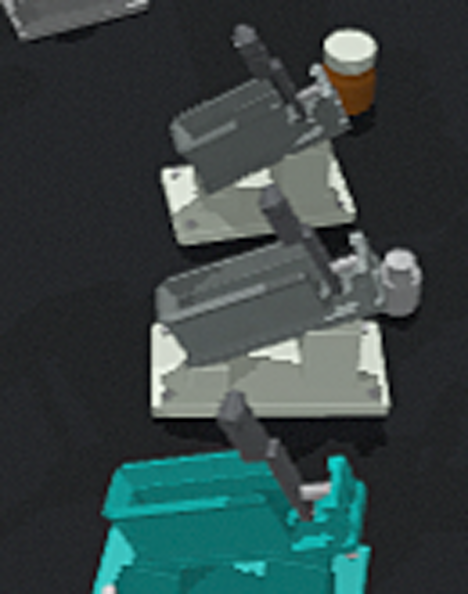

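```bash
cat > h.py <<'E'
import numpy as np, cv2
from scipy.spatial.transform import Rotation as Ro
def R(a): return Ro.from_euler('xyz',a).as_matrix()
class Cam:
    def __init__(s,d,fish=False):
        s.K=np.array(d["mtx"]);s.o=np.array(d["origin"]);s.R=R(d["attitude"]);s.fish=fish
    def ray(s,uv):
        p=np.array([(uv[0]-s.K[0,2])/s.K[0,0],(uv[1]-s.K[1,2])/s.K[1,1]])
        if s.fish:
            r=np.hypot(*p); c=np.array([*(p/max(r,1e-9)*np.sin(r)),np.cos(r)])
        else: c=np.array([*p,1.])
        return s.R@c
    def plane(s,uv,z):
        d=s.ray(uv); return s.o+d*(z-s.o[2])/d[2]
    def proj(s,P):
        c=(np.atleast_2d(P)-s.o)@s.R
        if s.fish:
            n=np.hypot(c[:,0],c[:,1]);th=np.arctan2(n,c[:,2]);q=c[:,:2]/np.maximum(n,1e-9)[:,None]*th[:,None]
        else: q=c[:,:2]/c[:,2:]
        return q*[s.K[0,0],s.K[1,1]]+[s.K[0,2],s.K[1,2]]
TOP=dict(mtx=[[479.2666028737011,0,318.3224617883888],[0,479.2666028737011,195.9105990258606],[0,0,1]],origin=[0.40929209,-0.05021462,1.4240067],attitude=[-3.02758788,1.19962763e-03,-1.58435062])
SIDE=dict(mtx=[[439.5163998356154,0,317.9326549503063],[0,439.5163998356154,198.3844808092685],[0,0,1]],origin=[0.5036066,-1.02588776,0.91495113],attitude=[-2.25330223,0.01966915,-0.06376128])
top=Cam(TOP);side=Cam(SIDE)
def slotT(x,y,yaw): # world pose of slot frame: x climbs 25deg along heading yaw
    return Ro.from_euler('z',yaw).as_matrix()@Ro.from_euler('y',-25,degrees=True).as_matrix(), np.array([x,y,0.065])
E
python3 - <<'E'
from h import *
import numpy as np
np.set_printoptions(precision=4,suppress=True)
for z in (0.036,0.01):
  H=[top.plane(p,z) for p in [(191,212.6),(239,196.5),(252,236.8),(203.6,253)]]
  print(z,np.array(H),[np.linalg.norm(H[i]-H[(i+1)%4]) for i in range(4)],np.mean(H,0))
# dock base corners (t0b /4 + (300,120))
for nm,c in dict(short=[(54,115),(160,104),(185,296),(78,310)],long=[(312,107),(425,97),(418,340),(305,334)]).items():
  P=np.array([top.plane((u/4+300,v/4+120),0.01) for u,v in c]);print(nm,P,[np.linalg.norm(P[i]-P[(i+1)%4]) for i in range(4)],P.mean(0))
print("jar",top.plane((288,136),.06),"beaker",top.plane((292,267),.05),"weight",top.plane((369,139),.04), "red",top.plane((196,287),.03),"orange",top.plane((178,173),.03))
print("side weight",side.plane((390,260),.02),'tab short',side.plane((220+318/4.4,120+122/4.4),.085),'tab long',side.plane((220+352/4.4,120+186/4.4),.085))
E
```

```text
0.036 [[0.5245 0.3197 0.036 ]
 [0.5697 0.1805 0.036 ]
 [0.452  0.1424 0.036 ]
 [0.4075 0.2815 0.036 ]] [np.float64(0.1463198552607924), np.float64(0.1236692832454275), np.float64(0.14610025040179997), np.float64(0.12311774541592453)] [0.4884 0.231  0.036 ]
0.01 [[0.5267 0.3266 0.01  ]
 [0.5727 0.1849 0.01  ]
 [0.4528 0.146  0.01  ]
 [0.4074 0.2877 0.01  ]] [np.float64(0.14906070387253223), np.float64(0.1259858436513544), np.float64(0.1488369853977094), np.float64(0.12542397447145717)] [0.4899 0.2363 0.01  ]
short [[ 0.714  -0.0382  0.01  ]
 [ 0.7213 -0.1179  0.01  ]
 [ 0.5758 -0.1337  0.01  ]
 [ 0.5664 -0.0541  0.01  ]] [np.float64(0.08007307781411617), np.float64(0.14635488477866157), np.float64(0.08015541360718606), np.float64(0.14841747442945)] [ 0.6444 -0.086   0.01  ]
long [[ 0.7174 -0.232   0.01  ]
 [ 0.7239 -0.3171  0.01  ]
 [ 0.5406 -0.3056  0.01  ]
 [ 0.5462 -0.2221  0.01  ]] [np.float64(0.08535888973968088), np.float64(0.18363385760397707), np.float64(0.08373839759894247), np.float64(0.17147527715100616)] [ 0.632  -0.2692  0.01  ]
jar [0.7419 0.0351 0.06  ] beaker [0.3646 0.0267 0.05  ] weight [ 0.7345 -0.2023  0.04  ] red [0.311  0.3034 0.03  ] orange [0.6425 0.3616 0.03  ]
side weight [ 0.7361 -0.2104  0.02  ] tab short [0.4809 0.2825 0.085 ] tab long [0.5049 0.1902 0.085 ]
```

Emit:
jog_arm:
  series:
    - {"x": -0.017, "y": -0.0345, "z": -0.0097}
    - {"x": -0.017, "y": -0.0345, "z": -0.0097}
    - {"x": -0.017, "y": -0.0345, "z": -0.0097}
    - {"x": -0.017, "y": -0.0345, "z": -0.0097}
    - {"x": -0.017, "y": -0.0345, "z": -0.0097}
    - {"x": -0.017, "y": -0.0345, "z": -0.0097}
    - {"x": -0.017, "y": -0.0345, "z": -0.0097}
    - {"x": -0.017, "y": -0.0345, "z": -0.0097}
    - {"x": -0.017, "y": -0.0345, "z": -0.0097}
    - {"x": -0.017, "y": -0.0345, "z": -0.0097}
    - {"x": -0.017, "y": -0.0345, "z": -0.0097}
    - {"x": -0.017, "y": -0.0345, "z": -0.0097}

```text
invalid input
```

Emit:
jog_arm:
  series:
    - {"x": -0.017, "y": -0.034, "z": -0.01, "rx": 0, "ry": 0, "rz": 0}
  claw: 1

```text
time: 1.73
tool_pos: [0.1948, -0.4977, 0.2125]
ee_rot: [3.139, 0.004, -1.261]
wrist_force: [0.8, 0.7, -0.1]
width: 0.0941
```

Emit:
jog_arm:
  series:
    - {"x": -0.017, "y": -0.0345, "z": -0.0097}
    - {"x": -0.017, "y": -0.0345, "z": -0.0097}
  claw: 1

```text
invalid input
```

Emit:
jog_arm:
  series:
    - {"x": -0.017, "y": -0.034, "z": -0.01}
    - {"x": -0.017, "y": -0.034, "z": -0.01}

```text
invalid input
```

Emit:
jog_arm:
  series:
    - {"x": -0.017, "y": -0.0345, "z": -0.0097, "rx": 0, "ry": 0, "rz": 0}
    - {"x": -0.017, "y": -0.0345, "z": -0.0097, "rx": 0, "ry": 0, "rz": 0}
    - {"x": -0.017, "y": -0.0345, "z": -0.0097, "rx": 0, "ry": 0, "rz": 0}
    - {"x": -0.017, "y": -0.0345, "z": -0.0097, "rx": 0, "ry": 0, "rz": 0}
    - {"x": -0.017, "y": -0.0345, "z": -0.0097, "rx": 0, "ry": 0, "rz": 0}
    - {"x": -0.017, "y": -0.0345, "z": -0.0097, "rx": 0, "ry": 0, "rz": 0}
    - {"x": -0.017, "y": -0.0345, "z": -0.0097, "rx": 0, "ry": 0, "rz": 0}
    - {"x": -0.017, "y": -0.0345, "z": -0.0097, "rx": 0, "ry": 0, "rz": 0}
    - {"x": -0.017, "y": -0.0345, "z": -0.0097, "rx": 0, "ry": 0, "rz": 0}
    - {"x": -0.017, "y": -0.0345, "z": -0.0097, "rx": 0, "ry": 0, "rz": 0}
    - {"x": -0.017, "y": -0.0345, "z": -0.0097, "rx": 0, "ry": 0, "rz": 0}
    - {"x": 0, "y": 0, "z": 0, "rx": 0, "ry": 0, "rz": 0}

```text
time: 2.73
tool_pos: [0.5142, -0.1877, 0.3255]
ee_rot: [-3.138, 0.003, -1.263]
wrist_force: [-1.6, 0.3, -0.8]
width: 0.0939
```

```bash
cat >> h.py <<'E'
import json
def snap(n,f):
    from bench import cams
    s=cams.snapshot(n); cv2.imwrite(f"pics/{f}.png",s["img"][:,:,::-1])
    json.dump({k:np.array(s[k]).tolist() for k in("mtx","origin","attitude")},open(f"pics/{f}.json","w"))
    return s
def load(f,fish=True): return Cam(json.load(open(f"pics/{f}.json")),fish)
E
python3 - <<'E'
from h import *
snap("wrist","w1")
from bench import robot
o=robot.get_obs();print(o["tool_pos"],o["ee_rot"],o["joint_positions"])
E
```

```text
[ 0.51233426 -0.18964839  0.32490464] [-3.14031737e+00  2.23272302e-03 -1.26557617e+00] [-0.4599254   0.087636    1.13538987  0.00265313  1.9191923   0.80655717]
```

View pics/w1.png

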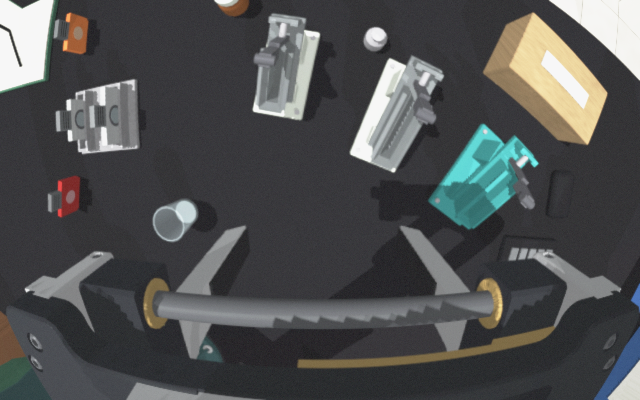

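Emit:
jog_arm:
  series:
    - {"x": 0.0242, "y": 0.0118, "z": 0.025, "rx": 0, "ry": 0, "rz": 0}
    - {"x": 0.0242, "y": 0.0118, "z": 0.025, "rx": 0, "ry": 0, "rz": 0}
    - {"x": 0.0242, "y": 0.0118, "z": 0.025, "rx": 0, "ry": 0, "rz": 0}
    - {"x": 0, "y": 0, "z": 0, "rx": 0, "ry": 0, "rz": 0}
    - {"x": 0, "y": 0, "z": 0, "rx": 0, "ry": 0, "rz": 0}

```text
time: 3.2
tool_pos: [0.4987, -0.2737, 0.2486]
ee_rot: [-3.139, -0.002, -1.263]
wrist_force: [-1.2, 0.6, 1.4]
width: 0.0938
```

```bash
python3 - <<'E'
from h import *
snap("wrist","w2")
a=cv2.imread("pics/w2.png"); cv2.imwrite("pics/w2c.png",cv2.resize(a[0:240,180:480],None,fx=2.5,fy=2.5,interpolation=cv2.INTER_CUBIC))
from bench import robot
o=robot.get_obs();print(o["tool_pos"],o["ee_rot"])
E
```

```text
[ 0.49831088 -0.27371723  0.24777637] [-3.14090979e+00 -1.17180382e-03 -1.26330276e+00]
```

View pics/w2c.png

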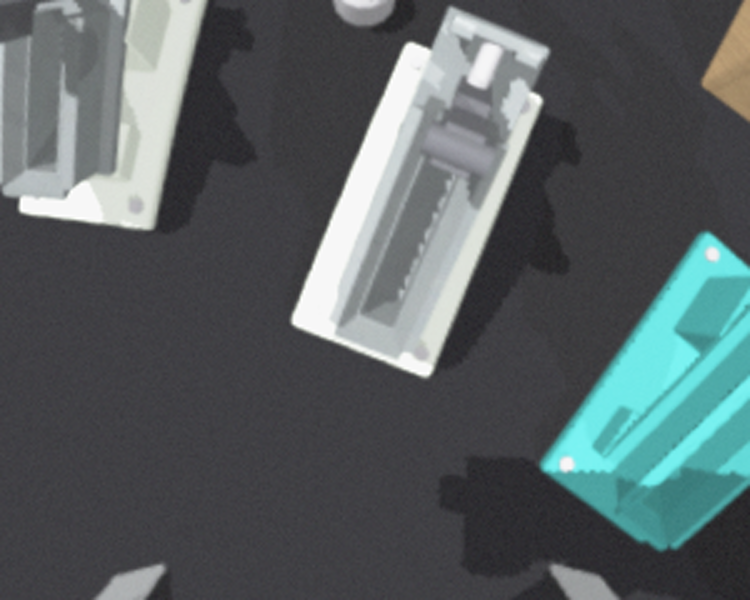

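```bash
python3 - <<'E'
from h import *
a=cv2.imread("pics/w2.png"); cv2.imwrite("pics/w2d.png",cv2.resize(a[0:150,290:410],None,fx=4,fy=4,interpolation=cv2.INTER_CUBIC))
b=cv2.resize(a[60:150,295:385],None,fx=6.6,fy=6.6,interpolation=cv2.INTER_CUBIC);cv2.imwrite("pics/w2e.png",b)
E
```

```text
(no output)
```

View pics/w2d.png

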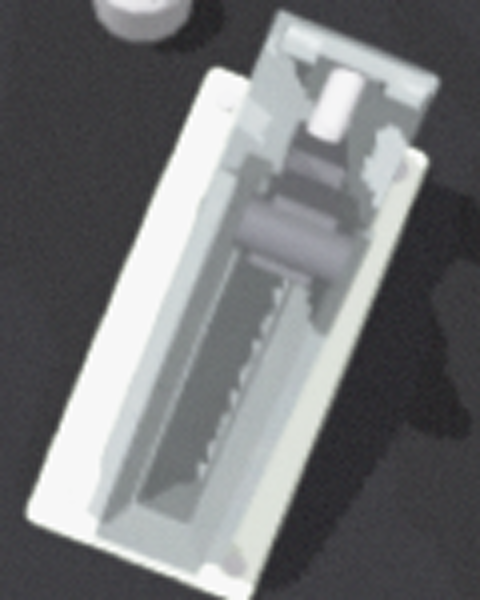

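View pics/w2e.png

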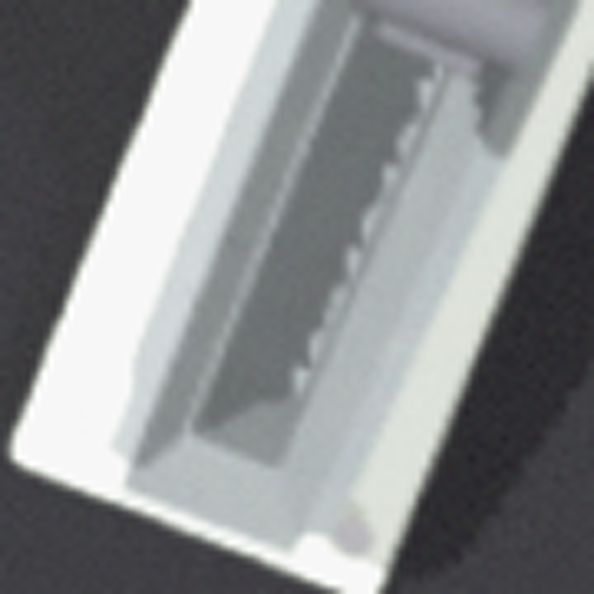

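```bash
cat >> h.py <<'E'
from scipy.optimize import least_squares
def fitslot(cam,corners,lines,xlow,g,sc=1,extra=None):
    # corners {(ysign):uv}, lines [(ysign,uv)]  at z=32
    def res(p):
        Rm,o=slotT(*p); r=[]
        for s,uv in corners: r+=list(cam.proj(o+Rm@[xlow,s*.0085,.032])[0]-uv)
        for s,uv in lines:
            a,b=[cam.proj(o+Rm@[xx,s*.0085,.032])[0] for xx in(xlow,-xlow*.4)]
            d=(b-a)/np.linalg.norm(b-a);w=np.array(uv)-a;r.append(d[0]*w[1]-d[1]*w[0])
        return r
    f=least_squares(res,g); return f.x,np.array(f.fun)
def overlay(cam,f,p,xlow,lip,out,box,k,lat=0.):
    a=cv2.imread(f"pics/{f}.png");x0,y0,x1,y1=box
    a=cv2.resize(a[y0:y1,x0:x1],None,fx=k,fy=k,interpolation=cv2.INTER_CUBIC)
    Rm,o=slotT(*p)
    def L(A,B,c):
        q=[tuple(int(round(t)) for t in ((cam.proj(o+Rm@np.array(P))[0]+.5-[x0,y0])*k-.5)) for P in(A,B)]
        cv2.line(a,q[0],q[1],c,1,cv2.LINE_AA)
    for z,c in((0,(0,255,255)),(.032,(0,0,255))):
        L((xlow,-.0085,z),(-xlow,-.0085,z),c);L((xlow,.0085,z),(-xlow,.0085,z),c);L((xlow,-.0085,z),(xlow,.0085,z),c)
    for z in(.062,.104):
        L((lip,-.007,z),(lip,.007,z),(0,255,0))
    for s in(-1,1):L((lip,.007*s,.062),(lip,.007*s,.104),(0,255,0))
    cv2.imwrite(f"pics/{out}.png",a)
E
python3 - <<'E'
from h import *
np.set_printoptions(precision=4,suppress=True)
c=load("w2")
q=lambda U,V:np.array([295+U/6.6-.42,60+V/6.6-.42])
p,r=fitslot(c,[(1,q(195,430)),(-1,q(280,466))],[(1,q(275,230)),(1,q(350,30)),(-1,q(370,250)),(-1,q(440,90))],-.051,[.632,-.27,-.06])
print(p,np.degrees(p[2]),r)
overlay(c,"w2",p,-.051,.043,"o1",(290,0,410,150),4)
t=top.proj(slotT(*p)[1]);print(t)
E
```

```text
[ 0.6223 -0.2674 -0.0526] -3.0122425748246506 [-0.5306  0.0797  0.5229 -0.1024  0.6502  0.1309 -0.5801 -0.2168]
[[393.5931 175.0122]]
```

View pics/o1.png

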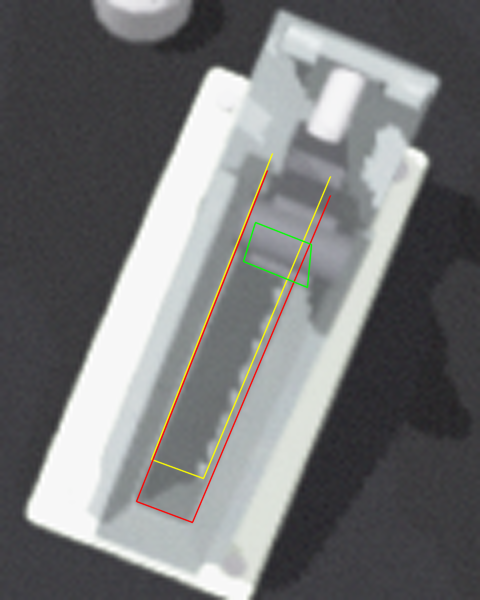

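Emit:
jog_arm:
  series:
    - {"x": -0.0343, "y": -0.0109, "z": 0, "rx": 0, "ry": 0, "rz": 0}
    - {"x": -0.0343, "y": -0.0109, "z": 0, "rx": 0, "ry": 0, "rz": 0}
    - {"x": -0.0343, "y": -0.0109, "z": 0, "rx": 0, "ry": 0, "rz": 0}
    - {"x": -0.0343, "y": -0.0109, "z": 0, "rx": 0, "ry": 0, "rz": 0}
    - {"x": -0.0343, "y": -0.0109, "z": 0, "rx": 0, "ry": 0, "rz": 0}
    - {"x": 0, "y": 0, "z": 0, "rx": 0, "ry": 0, "rz": 0}
    - {"x": 0, "y": 0, "z": 0, "rx": 0, "ry": 0, "rz": 0}

```text
time: 3.83
tool_pos: [0.4981, -0.0873, 0.2552]
ee_rot: [-3.131, -0.007, -1.268]
wrist_force: [-0.6, 1.0, 0.3]
width: 0.0941
```

```bash
python3 - <<'E'
from h import *
snap("wrist","w3")
a=cv2.imread("pics/w3.png"); cv2.imwrite("pics/w3c.png",cv2.resize(a[0:240,180:480],None,fx=2.5,fy=2.5,interpolation=cv2.INTER_CUBIC))
cv2.imwrite("pics/w3d.png",cv2.resize(a[0:140,290:420],None,fx=4.2,fy=4.2,interpolation=cv2.INTER_CUBIC))
from bench import robot
o=robot.get_obs();print(o["tool_pos"],o["ee_rot"])
E
```

```text
[ 0.49821694 -0.08732904  0.25558047] [-3.12980202 -0.0060367  -1.2685779 ]
```

View pics/w3c.png

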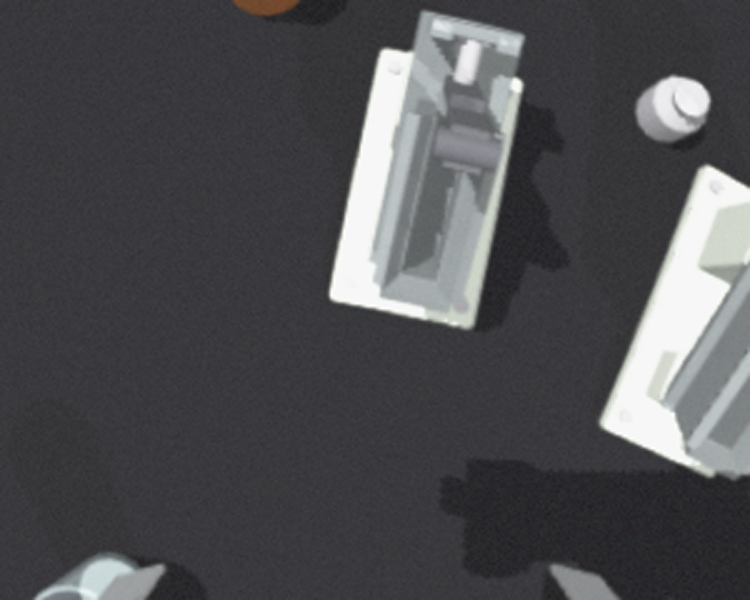

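View pics/w3d.png

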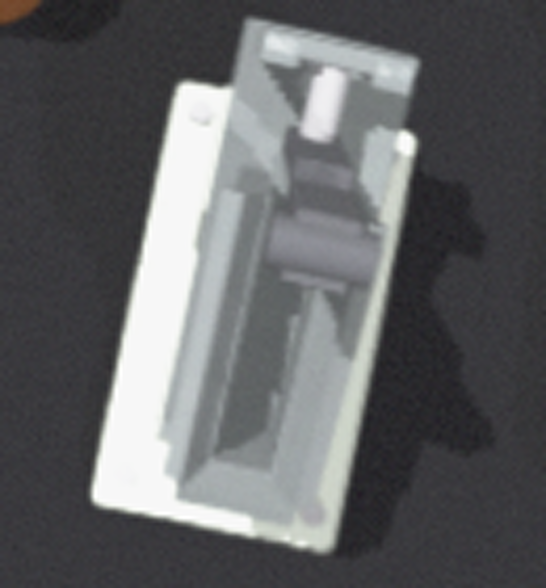

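```bash
python3 - <<'E'
from h import *
np.set_printoptions(precision=4,suppress=True)
c=load("w3")
q=lambda U,V:np.array([290+U/4.2-.4,V/4.2-.4])
p,r=fitslot(c,[(1,q(214,453)),(-1,q(273,468))],[(1,q(238,335)),(1,q(258,240)),(-1,q(296,370)),(-1,q(312,295))],-.039,[.632,-.09,.08])
print(p,np.degrees(p[2]),r)
overlay(c,"w3",p,-.039,.031,"o2",(290,0,420,140),4.2)
E
```

```text
[ 0.6383 -0.0845  0.1274] 7.3004672069884355 [-0.323   0.3707  0.172  -0.4122  0.0792  0.1076 -0.0097 -0.3317]
```

View pics/o2.png

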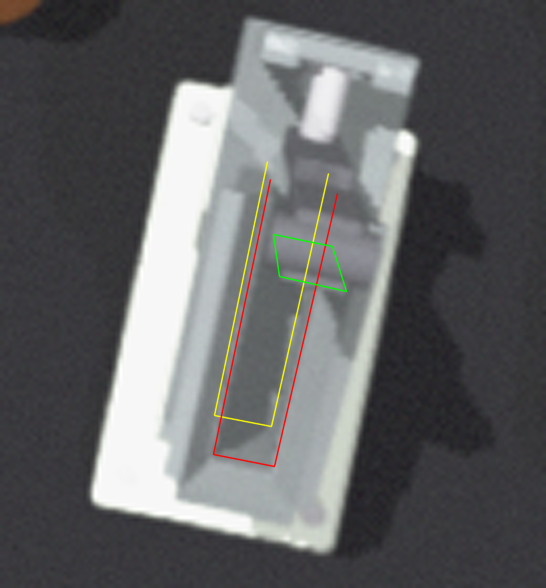

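Emit:
jog_arm:
  series:
    - {"x": -0.0351, "y": -0.0019, "z": 0, "rx": 0, "ry": 0, "rz": 0}
    - {"x": -0.0351, "y": -0.0019, "z": 0, "rx": 0, "ry": 0, "rz": 0}
    - {"x": -0.0351, "y": -0.0019, "z": 0, "rx": 0, "ry": 0, "rz": 0}
    - {"x": -0.0351, "y": -0.0019, "z": 0, "rx": 0, "ry": 0, "rz": 0}
    - {"x": -0.0351, "y": -0.0019, "z": 0, "rx": 0, "ry": 0, "rz": 0}
    - {"x": -0.0351, "y": -0.0019, "z": 0, "rx": 0, "ry": 0, "rz": 0}
    - {"x": -0.0351, "y": -0.0019, "z": 0, "rx": 0, "ry": 0, "rz": 0}
    - {"x": -0.0351, "y": -0.0019, "z": 0, "rx": 0, "ry": 0, "rz": 0}
    - {"x": -0.0351, "y": -0.0019, "z": 0, "rx": 0, "ry": 0, "rz": 0}
    - {"x": 0, "y": 0, "z": 0, "rx": 0, "ry": 0, "rz": 0}
    - {"x": 0, "y": 0, "z": 0, "rx": 0, "ry": 0, "rz": 0}

```text
time: 4.8
tool_pos: [0.4265, 0.2204, 0.2591]
ee_rot: [-3.118, -0.012, -1.293]
wrist_force: [-0.1, -0.6, -0.3]
width: 0.094
```

```bash
python3 - <<'E'
from h import *
np.set_printoptions(precision=4,suppress=True)
snap("wrist","w4")
a=cv2.imread("pics/w4.png"); cv2.imwrite("pics/w4c.png",cv2.resize(a[0:240,180:480],None,fx=2.5,fy=2.5,interpolation=cv2.INTER_CUBIC))
from bench import robot
o=robot.get_obs();print(o["tool_pos"],o["ee_rot"],o["joint_positions"])
c=load("w3");q=lambda U,V:np.array([290+U/4.2-.4,V/4.2-.4])
P=[c.plane(q(*u),.012) for u in[(180,95),(95,490),(110,505),(318,550)]]
d=P[0]-P[1];e=P[3]-P[2];print(np.degrees([np.arctan2(d[1],d[0]),np.arctan2(e[0],-e[1])]))
c=load("w2");q=lambda U,V:np.array([290+U/4-.4,V/4-.4])
P=[c.plane(q(*u),.012) for u in[(207,80),(33,495),(40,525),(235,594),(420,170),(255,580)]]
d=P[0]-P[1];e=P[3]-P[2];f=P[4]-P[5];print(np.degrees([np.arctan2(d[1],d[0]),np.arctan2(e[0],-e[1]),np.arctan2(f[1],f[0])]))
E
```

```text
[0.4265 0.2202 0.2592] [-3.1179 -0.0115 -1.2939] [ 0.3684 -0.0902  1.4427 -0.0138  1.7665  1.6593]
[5.756  5.6058]
[-4.2522 -1.9381 -3.6536]
```

View pics/w4c.png

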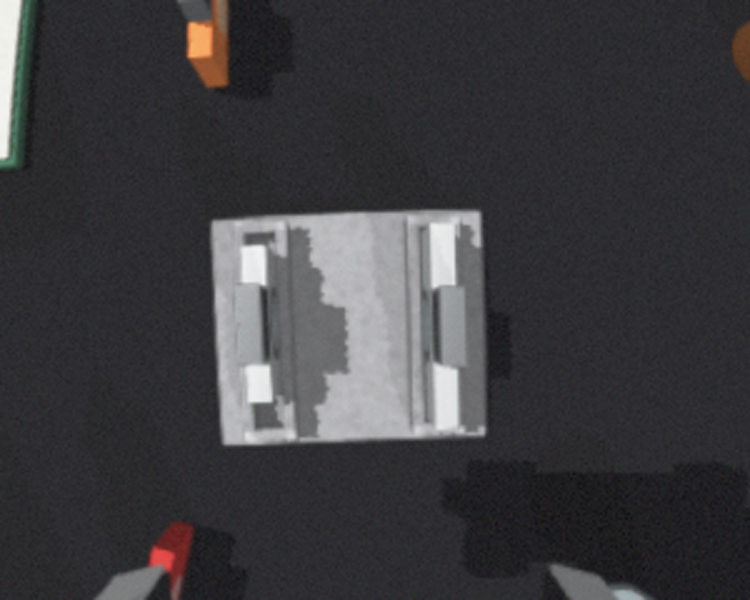

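```bash
python3 - <<'E'
from h import *
np.set_printoptions(precision=4,suppress=True)
c=load("w4");q=lambda U,V:np.array([180+U/2.5-.3,V/2.5-.3])
for nm,t,e in(("short",[(236,284),(262,284),(240,365),(267,365)],[(242,246),(266,246),(246,403),(272,403)]),("long",[(438,286),(464,286),(439,367),(466,367)],[(431,223),(456,223),(433,430),(458,430)])):
    T=np.array([c.plane(q(*u),.1) for u in t]);E=np.array([c.plane(q(*u),.07) for u in e])
    print(nm,T.mean(0),"w",np.linalg.norm(T[1]-T[0]),"l",np.linalg.norm((T[0]+T[1]-T[2]-T[3])/2))
    d=(E[0]+E[1]-E[2]-E[3])/2
    print("  sh",E.mean(0),np.linalg.norm(d),np.linalg.norm(E[1]-E[0]),np.degrees(np.arctan2(d[1],d[0])))
P=[c.plane(q(*u),.036) for u in[(212,220),(481,211),(486,436),(223,444)]];P=np.array(P)
print(P.mean(0),[np.linalg.norm(P[i]-P[(i+1)%4]) for i in range(4)],[np.degrees(np.arctan2(*(a-b)[1::-1])) for a,b in((P[0],P[3]),(P[1],P[2]))],np.degrees(np.arctan2(P[1,0]-P[0,0],P[0,1]-P[1,1])))
E
```

```text
short [0.4778 0.2803 0.1   ] w 0.011481684653539043 l 0.03589267087564486
  sh [0.4772 0.2815 0.07  ] 0.0757557597479204 0.011497673728904602 17.161236041896487
long [0.501  0.1954 0.1   ] w 0.011506384183847904 l 0.0358970061312129
  sh [0.5008 0.1945 0.07  ] 0.10024086335408776 0.01198935423495163 17.04473906574225
[0.488  0.2376 0.036 ] [np.float64(0.14011387902686626), np.float64(0.1197023871858743), np.float64(0.1403742599127631), np.float64(0.11909881984197512)] [np.float64(17.873484067094438), np.float64(17.997294966119366)] 17.83362286564081
```

```bash
cat >> h.py <<'E'
from scipy.spatial.transform import Slerp
def rows(pos,rot,tp,tR,n=None,vmax=.038,wmax=6.5,a=None):
    # rows from measured pose to target pose; rot 3x3
    D=np.linalg.norm(tp-pos);rv=Ro.from_matrix(rot.T@tR).as_rotvec()
    n=n or max(1,int(np.ceil(max(D/vmax,np.degrees(np.linalg.norm(rv))/wmax))))
    w=np.ones(n)/n if a is None else np.array(a)/sum(a)
    step=Ro.from_rotvec(rv)
    out=[];f=0
    for k in range(n):
        Rk=rot@Ro.from_rotvec(rv*f).as_matrix()
        d=Rk.T@((tp-pos)*w[k]);r=np.degrees(rv*w[k])
        out.append(dict(x=round(d[0],4),y=round(d[1],4),z=round(d[2],4),rx=round(r[0],2),ry=round(r[1],2),rz=round(r[2],2)));f+=w[k]
    return out
def cur():
    from bench import robot
    o=robot.get_obs(); return np.array(o["tool_pos"]),R(o["ee_rot"]),o
def plan(tp,tR,**k):
    p,r,o=cur(); rr=rows(p,r,np.array(tp),tR,**k)
    same=all(x==rr[0] for x in rr)
    print("n",len(rr)); 
    for x in ([rr[0]] if same else rr): print(json.dumps(x))
E
python3 - <<'E'
from h import *
plan([.5009,.1950,.135],R([np.pi,0,-1.265]))
E
```

```text
n 4
{"x": 0.0108, "y": -0.0154, "z": 0.0315, "rx": -0.34, "ry": -0.17, "rz": -0.41}
{"x": 0.011, "y": -0.0155, "z": 0.0314, "rx": -0.34, "ry": -0.17, "rz": -0.41}
{"x": 0.0112, "y": -0.0156, "z": 0.0313, "rx": -0.34, "ry": -0.17, "rz": -0.41}
{"x": 0.0114, "y": -0.0157, "z": 0.0312, "rx": -0.34, "ry": -0.17, "rz": -0.41}
```

Emit:
jog_arm:
  series:
    - {"x": 0.011, "y": -0.0155, "z": 0.031, "rx": -0.34, "ry": -0.17, "rz": -0.41}
    - {"x": 0.011, "y": -0.0155, "z": 0.031, "rx": -0.34, "ry": -0.17, "rz": -0.41}
    - {"x": 0.011, "y": -0.0156, "z": 0.031, "rx": -0.34, "ry": -0.17, "rz": -0.41}
    - {"x": 0.011, "y": -0.0157, "z": 0.031, "rx": -0.34, "ry": -0.17, "rz": -0.41}
    - {"x": 0, "y": 0, "z": 0, "rx": 0, "ry": 0, "rz": 0}
    - {"x": 0, "y": 0, "z": 0, "rx": 0, "ry": 0, "rz": 0}
  claw: 0.5

```text
time: 5.35
tool_pos: [0.5108, 0.1846, 0.1387]
ee_rot: [-3.13, -0.001, -1.278]
wrist_force: [-0.6, -0.6, -0.2]
width: 0.0575
```

```bash
python3 - <<'E'
from h import *
plan([.5009,.1950,.068],R([np.pi,0,-1.265]),n=3)
snap("wrist","w5")
E
```

```text
n 3
{"x": -0.0043, "y": 0.0024, "z": 0.0235, "rx": -0.22, "ry": -0.02, "rz": -0.25}
{"x": -0.0043, "y": 0.0023, "z": 0.0236, "rx": -0.22, "ry": -0.02, "rz": -0.25}
{"x": -0.0043, "y": 0.0022, "z": 0.0236, "rx": -0.22, "ry": -0.02, "rz": -0.25}
```

View pics/w5.png

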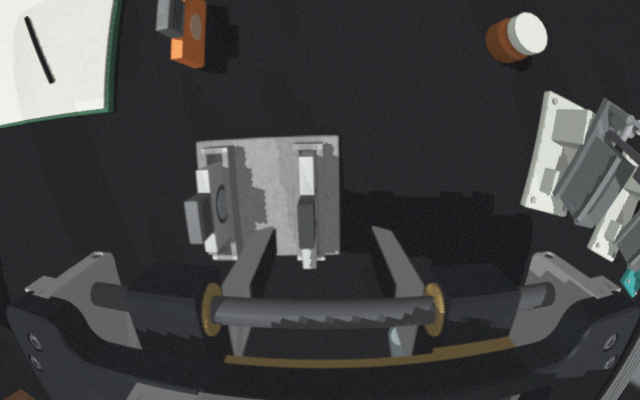

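Emit:
jog_arm:
  series:
    - {"x": -0.013, "y": 0.007, "z": 0.004, "rx": -0.6, "ry": 0, "rz": -0.7}
    - {"x": 0, "y": 0, "z": 0, "rx": 0, "ry": 0, "rz": 0}
    - {"x": 0, "y": 0, "z": 0, "rx": 0, "ry": 0, "rz": 0}

```text
time: 5.65
tool_pos: [0.5001, 0.1948, 0.1385]
ee_rot: [-3.136, -0.002, -1.267]
wrist_force: [-0.3, 0.7, 0.6]
width: 0.047
```

```bash
python3 - <<'E'
from h import *
plan([.5009,.1950,.068],R([np.pi,0,-1.265]),n=3)
print(cur()[2]['tool_pos'])
E
```

```text
n 3
{"x": -0.0, "y": -0.0001, "z": 0.0235, "rx": -0.1, "ry": -0.03, "rz": -0.04}
{"x": -0.0, "y": -0.0002, "z": 0.0235, "rx": -0.1, "ry": -0.03, "rz": -0.04}
{"x": 0.0, "y": -0.0002, "z": 0.0235, "rx": -0.1, "ry": -0.03, "rz": -0.04}
[0.50012317 0.19481661 0.13847384]
```

Emit:
jog_arm:
  series:
    - {"x": 0, "y": 0, "z": 0.022, "rx": -0.2, "ry": 0, "rz": 0}
    - {"x": 0, "y": 0, "z": 0.022, "rx": 0, "ry": 0, "rz": 0}
    - {"x": 0, "y": 0, "z": 0.014, "rx": 0, "ry": 0, "rz": 0}
    - {"x": 0, "y": 0, "z": 0.006, "rx": 0, "ry": 0, "rz": 0}
    - {"x": 0, "y": 0, "z": 0, "rx": 0, "ry": 0, "rz": 0}
    - {"x": 0, "y": 0, "z": 0, "rx": 0, "ry": 0, "rz": 0}

```text
time: 6.15
tool_pos: [0.5035, 0.2001, 0.0846]
ee_rot: [-3.118, -0.002, -1.26]
wrist_force: [-0.6, -0.5, 1.0]
width: 0.0469
```

```bash
python3 - <<'E'
from h import *
plan([.5009,.1950,.068],R([np.pi,0,-1.265]),n=1)
E
```

```text
n 1
{"x": 0.004, "y": 0.0044, "z": 0.0165, "rx": -1.36, "ry": -0.13, "rz": 0.29}
```

Emit:
jog_arm:
  series:
    - {"x": 0.004, "y": 0.0044, "z": 0.0165, "rx": -1.36, "ry": -0.13, "rz": 0.29}
    - {"x": 0, "y": 0, "z": 0, "rx": 0, "ry": 0, "rz": 0}
    - {"x": 0, "y": 0, "z": 0, "rx": 0, "ry": 0, "rz": 0}

```text
time: 6.4
tool_pos: [0.5027, 0.1957, 0.0706]
ee_rot: [-3.137, -0.0, -1.264]
wrist_force: [0.9, -0.8, 0.2]
width: 0.0473
```

```bash
python3 - <<'E'
from h import *
plan([.5009,.1950,.068],R([np.pi,0,-1.265]),n=1)
E
```

```text
n 1
{"x": 0.0001, "y": 0.0019, "z": 0.0026, "rx": -0.28, "ry": -0.01, "rz": 0.04}
```

Emit:
jog_arm:
  series:
    - {"x": 0, "y": 0.0019, "z": 0.0024, "rx": -0.25, "ry": 0, "rz": 0}
    - {"x": 0, "y": 0, "z": 0, "rx": 0, "ry": 0, "rz": 0}
    - {"x": 0, "y": 0, "z": 0, "rx": 0, "ry": 0, "rz": 0}

```text
time: 6.65
tool_pos: [0.5012, 0.1948, 0.0684]
ee_rot: [-3.141, -0.0, -1.265]
wrist_force: [-0.5, 0.7, 0.4]
width: 0.0472
```

Emit:
jog_arm:
  series:
    - {"x": 0, "y": 0, "z": 0, "rx": 0, "ry": 0, "rz": 0}
    - {"x": 0, "y": 0, "z": 0, "rx": 0, "ry": 0, "rz": 0}
    - {"x": 0, "y": 0, "z": 0, "rx": 0, "ry": 0, "rz": 0}
    - {"x": 0, "y": 0, "z": 0, "rx": 0, "ry": 0, "rz": 0}
    - {"x": 0, "y": 0, "z": 0, "rx": 0, "ry": 0, "rz": 0}
  claw: 0

```text
time: 7.07
tool_pos: [0.5018, 0.1949, 0.0692]
ee_rot: [-3.14, -0.0, -1.265]
wrist_force: [0.3, 0.0, -1.2]
width: 0.017
```

Emit:
jog_arm:
  series:
    - {"x": 0, "y": 0, "z": 0, "rx": 0, "ry": 0, "rz": 0}
    - {"x": 0, "y": 0, "z": 0, "rx": 0, "ry": 0, "rz": 0}
    - {"x": 0, "y": 0, "z": 0, "rx": 0, "ry": 0, "rz": 0}

```text
time: 7.32
tool_pos: [0.5018, 0.1949, 0.0692]
ee_rot: [-3.14, -0.0, -1.265]
wrist_force: [-0.4, 0.5, -0.1]
width: 0.0119
```

Emit:
jog_arm:
  series:
    - {"x": 0, "y": 0, "z": -0.008, "rx": 0, "ry": 0, "rz": 0}
    - {"x": 0, "y": 0, "z": -0.016, "rx": 0, "ry": 0, "rz": 0}
    - {"x": 0, "y": 0, "z": -0.02, "rx": 0, "ry": 0, "rz": 0}

```text
time: 7.57
tool_pos: [0.4989, 0.1942, 0.109]
ee_rot: [3.134, 0.0, -1.265]
wrist_force: [-0.1, -0.1, -1.8]
width: 0.0116
```

```bash
cat >> h.py <<'E'
M=np.array([[0,-1,0],[-1,0,0],[0,0,-1.]])
LONG=[.6223,-.2674,-.0526]; SHORT=[.6383,-.0845,.1274]
def tgt(S,x,z,y=0.,g=.058,gx=0.):
    "TCP pose for cassette underside at slot (x,y,z); TCP is g above underside, gx along cassette x"
    Rm,o=slotT(*S); return o+Rm@np.array([x+gx,y,z+g]), Rm@M
def inslot(S,g=.058,gx=0.):
    p,r,o=cur();Rm,q=slotT(*S); v=Rm.T@(p-q)-[gx,0,g]
    e=np.degrees(Ro.from_matrix((Rm@M).T@r).as_rotvec()); print("cass in slot mm",np.round(v*1e3,1),"rot",np.round(e,2),"F",np.round(Rm.T@o["wrist_force"],1)," t",o["time"])
E
python3 - <<'E'
from h import *
p,r,o=cur()
A=np.array([.46,.15,.24]);
for x in rows(p,r,A,r,n=4): print(x)
t,tR=tgt(LONG,-.02,.11);print(t)
for x in rows(A,r,np.array([.50,-.25,.28]),tR): print(json.dumps(x))
E
```

```text
{'x': np.float64(0.0076), 'y': np.float64(0.0128), 'z': np.float64(-0.0327), 'rx': np.float64(0.0), 'ry': np.float64(0.0), 'rz': np.float64(0.0)}
{'x': np.float64(0.0076), 'y': np.float64(0.0128), 'z': np.float64(-0.0327), 'rx': np.float64(0.0), 'ry': np.float64(0.0), 'rz': np.float64(0.0)}
{'x': np.float64(0.0076), 'y': np.float64(0.0128), 'z': np.float64(-0.0327), 'rx': np.float64(0.0), 'ry': np.float64(0.0), 'rz': np.float64(0.0)}
{'x': np.float64(0.0076), 'y': np.float64(0.0128), 'z': np.float64(-0.0327), 'rx': np.float64(0.0), 'ry': np.float64(0.0), 'rz': np.float64(0.0)}
[ 0.53329724 -0.26271413  0.20880734]
{"x": 0.0358, "y": 0.0075, "z": -0.0036, "rx": 2.29, "ry": 0.4, "rz": 1.84}
{"x": 0.036, "y": 0.0062, "z": -0.0036, "rx": 2.29, "ry": 0.4, "rz": 1.84}
{"x": 0.0362, "y": 0.0049, "z": -0.0036, "rx": 2.29, "ry": 0.4, "rz": 1.84}
{"x": 0.0364, "y": 0.0036, "z": -0.0035, "rx": 2.29, "ry": 0.4, "rz": 1.84}
{"x": 0.0365, "y": 0.0023, "z": -0.0034, "rx": 2.29, "ry": 0.4, "rz": 1.84}
{"x": 0.0366, "y": 0.001, "z": -0.0032, "rx": 2.29, "ry": 0.4, "rz": 1.84}
{"x": 0.0366, "y": -0.0003, "z": -0.0029, "rx": 2.29, "ry": 0.4, "rz": 1.84}
{"x": 0.0366, "y": -0.0016, "z": -0.0026, "rx": 2.29, "ry": 0.4, "rz": 1.84}
{"x": 0.0365, "y": -0.0029, "z": -0.0023, "rx": 2.29, "ry": 0.4, "rz": 1.84}
{"x": 0.0364, "y": -0.0041, "z": -0.0019, "rx": 2.29, "ry": 0.4, "rz": 1.84}
{"x": 0.0363, "y": -0.0054, "z": -0.0014, "rx": 2.29, "ry": 0.4, "rz": 1.84}
```

Emit:
jog_arm:
  series:
    - {"x": 0.007, "y": 0.0128, "z": -0.033, "rx": 0, "ry": 0, "rz": 0}
    - {"x": 0.007, "y": 0.0128, "z": -0.033, "rx": 0, "ry": 0, "rz": 0}
    - {"x": 0.007, "y": 0.0128, "z": -0.033, "rx": 0, "ry": 0, "rz": 0}
    - {"x": 0.007, "y": 0.0128, "z": -0.033, "rx": 0, "ry": 0, "rz": 0}
    - {"x": 0, "y": 0, "z": 0, "rx": 0, "ry": 0, "rz": 0}
    - {"x": 0, "y": 0, "z": 0, "rx": 0, "ry": 0, "rz": 0}

```text
time: 8.07
tool_pos: [0.4576, 0.1509, 0.2521]
ee_rot: [3.138, -0.0, -1.264]
wrist_force: [0.2, 0.7, -1.3]
width: 0.0118
```

Emit:
jog_arm:
  series:
    - {"x": 0.036, "y": 0.0075, "z": -0.0036, "rx": 2.3, "ry": 0.4, "rz": 1.84}
    - {"x": 0.036, "y": 0.006, "z": -0.0036, "rx": 2.3, "ry": 0.4, "rz": 1.84}
    - {"x": 0.036, "y": 0.005, "z": -0.0036, "rx": 2.3, "ry": 0.4, "rz": 1.84}
    - {"x": 0.0365, "y": 0.0036, "z": -0.0035, "rx": 2.3, "ry": 0.4, "rz": 1.84}
    - {"x": 0.0365, "y": 0.0023, "z": -0.0034, "rx": 2.3, "ry": 0.4, "rz": 1.84}
    - {"x": 0.0365, "y": 0.001, "z": -0.0032, "rx": 2.3, "ry": 0.4, "rz": 1.84}
    - {"x": 0.0365, "y": 0, "z": -0.003, "rx": 2.3, "ry": 0.4, "rz": 1.84}
    - {"x": 0.0365, "y": -0.0016, "z": -0.0026, "rx": 2.3, "ry": 0.4, "rz": 1.84}
    - {"x": 0.0365, "y": -0.003, "z": -0.0023, "rx": 2.3, "ry": 0.4, "rz": 1.84}
    - {"x": 0.0365, "y": -0.004, "z": -0.0019, "rx": 2.3, "ry": 0.4, "rz": 1.84}
    - {"x": 0.02, "y": -0.003, "z": -0.0014, "rx": 1, "ry": 0.2, "rz": 0.9}
    - {"x": 0, "y": 0, "z": 0, "rx": 0, "ry": 0, "rz": 0}

```text
time: 9.07
tool_pos: [0.4933, -0.2436, 0.2716]
ee_rot: [-2.728, 0.011, -1.613]
wrist_force: [0.3, 0.6, -1.3]
width: 0.0117
```

```bash
python3 - <<'E'
from h import *
snap("wrist","w6");snap("side","s6")
print(cur()[2]["tool_pos"],cur()[2]["ee_rot"],cur()[2]["width"]);inslot(LONG)
plan(*tgt(LONG,-.02,.11))
a=cv2.imread("pics/w6.png"); cv2.imwrite("pics/w6c.png",cv2.resize(a[80:280,180:480],None,fx=2.6,fy=2.6))
E
```

```text
[ 0.49361387 -0.24015481  0.27152745] [-2.72944849  0.0131617  -1.60814066] 0.011870929141366721
cass in slot mm [-30.5  20.4 184.1] rot [-1.39 -1.05 -0.49] F [-0.7  0.9 -1.1]  t 9.1667
n 3
{"x": 0.0073, "y": -0.004, "z": 0.0245, "rx": 0.46, "ry": 0.35, "rz": 0.16}
{"x": 0.0071, "y": -0.0039, "z": 0.0246, "rx": 0.46, "ry": 0.35, "rz": 0.16}
{"x": 0.007, "y": -0.0037, "z": 0.0246, "rx": 0.46, "ry": 0.35, "rz": 0.16}
```

View pics/w6c.png

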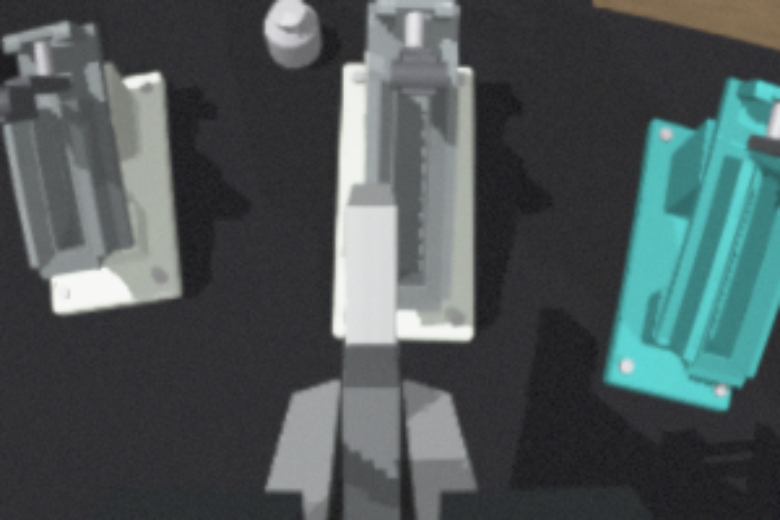

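View pics/s6.png

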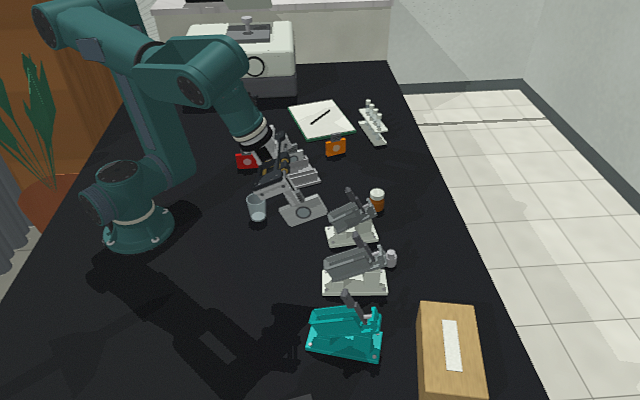

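Emit:
jog_arm:
  series:
    - {"x": 0.0075, "y": -0.004, "z": 0.024, "rx": 0.46, "ry": 0.35, "rz": 0.16}
    - {"x": 0.007, "y": -0.004, "z": 0.024, "rx": 0.46, "ry": 0.35, "rz": 0.16}
    - {"x": 0.0035, "y": -0.0025, "z": 0.016, "rx": 0.4, "ry": 0.3, "rz": 0.16}
    - {"x": 0, "y": 0, "z": 0, "rx": 0, "ry": 0, "rz": 0}
    - {"x": 0, "y": 0, "z": 0, "rx": 0, "ry": 0, "rz": 0}

```text
time: 9.58
tool_pos: [0.5311, -0.2511, 0.2142]
ee_rot: [-2.709, 0.004, -1.612]
wrist_force: [-0.1, 0.4, -1.3]
width: 0.0118
```

```bash
python3 - <<'E'
from h import *
np.set_printoptions(precision=4,suppress=True)
snap("wrist","w7")
p,r,o=cur();np.savez("pics/w7p.npz",p=p,r=r)
inslot(LONG)
a=cv2.imread("pics/w7.png"); cv2.imwrite("pics/w7c.png",cv2.resize(a[60:200,260:380],None,fx=4.2,fy=4.2,interpolation=cv2.INTER_CUBIC))
# held-cassette fit from w6
c=load("w6");P=np.array([.49361387,-.24015481,.27152745]);RT=R([-2.72944849,.0131617,-1.60814066])
q=lambda U,V:np.array([180+U/2.6-.3,80+V/2.6-.3])
pts=[((.05,.006,.06),q(345,205)),((.05,-.006,.06),q(397,207)),((.018,.006,.06),q(345,343)),((.018,-.006,.06),q(398,344))]
def res(v):
    out=[]
    Rc=RT@M.T@Ro.from_rotvec([0,v[2],v[3]]).as_matrix()  # cassette axes
    org=P-RT@M.T@np.array([v[0],v[4],.058+v[1]])
    for X,uv in pts: out+=list(c.proj(org+Rc@np.array(X))[0]-uv)
    return out+[v[1]*300,v[2]*10]
f=least_squares(res,np.zeros(5));print("gx,dg,pitch,yaw,gy",f.x,f.fun)
E
```

```text
cass in slot mm [-20.6  11.7 116. ] rot [-0.24 -0.53 -0.48] F [-1.3  0.8 -1.3]  t 9.6333
gx,dg,pitch,yaw,gy [ 0.001   0.0002  0.0132 -0.003   0.0045] [-0.2031  0.3679  0.417  -0.4008  0.1439  0.2156 -0.3638 -0.1815  0.0617
  0.1315]
```

View pics/w7c.png

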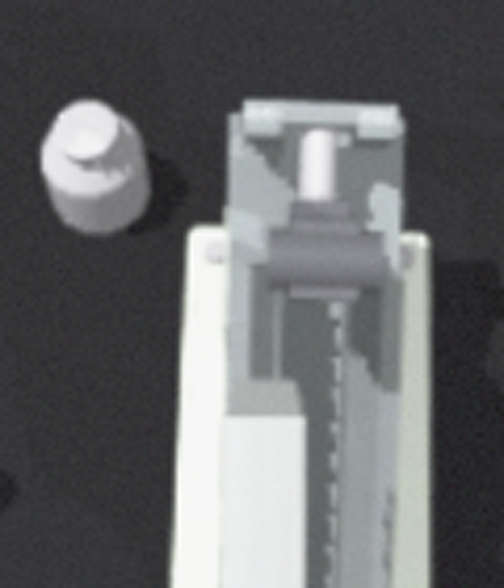

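```bash
cat >> h.py <<'E'
def heldfit(cam,P,RT,pts,wt=300):
    def res(v):
        Rc=RT@M.T@Ro.from_rotvec([0,v[2],v[3]]).as_matrix();org=P-RT@M.T@np.array([v[0],v[4],.058+v[1]])
        out=[]
        for X,uv in pts: out+=list(cam.proj(org+Rc@np.array(X))[0]-uv)
        return out+[v[1]*wt,v[2]*30,v[3]*10]
    f=least_squares(res,np.zeros(5));return f.x,f.fun
E
python3 - <<'E'
from h import *
np.set_printoptions(precision=4,suppress=True)
print(cur()[2]["tool_pos"])
d=np.load("pics/w7p.npz");c=load("w7");a=cv2.imread("pics/w7.png")
cv2.imwrite("pics/w7e.png",cv2.resize(a[140:270,260:400],None,fx=4.5,fy=4.5,interpolation=cv2.INTER_CUBIC))
q=lambda U,V:np.array([260+U/4.2-.4,60+V/4.2-.4])
print(heldfit(c,d["p"],d["r"],[((.05,.006,.06),q(225,415)),((.05,-.006,.06),q(304,415))]))
print(d["p"]-np.array(json.load(open("pics/w7.json"))["origin"]), d["r"].T@(np.array(json.load(open("pics/w7.json"))["origin"])-d["p"]))
for f,P,rt in(("w6",[.49361387,-.24015481,.27152745],[-2.72944849,.0131617,-1.60814066]),("w4",[.4265,.2202,.2592],[-3.1179,-.0115,-1.2939])):
  print(f,R(rt).T@(np.array(json.load(open(f"pics/{f}.json"))["origin"])-P))
E
```

```text
[ 0.5308 -0.2509  0.214 ]
(array([-0.0002,  0.0011,  0.0057,  0.0005,  0.0014]), array([-0.8862,  0.0021,  0.8863,  0.0078,  0.3382,  0.1703,  0.005 ]))
[ 0.0094  0.0017 -0.1942] [ 0.0011 -0.0728 -0.1802]
w6 [ 0.004  -0.0723 -0.1804]
w4 [ 0.0003 -0.0721 -0.1797]
```

View pics/w7e.png

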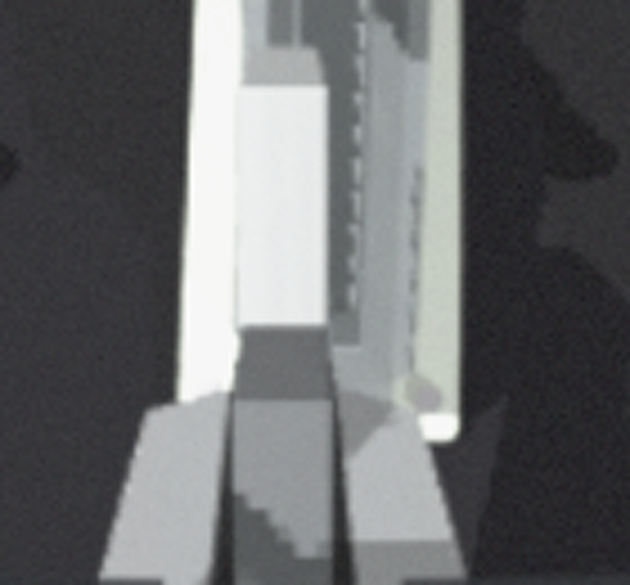

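```bash
python3 - <<'E'
from h import *
plan(*tgt(LONG,-.014,.075,g=.059,gx=.0005),n=2)
E
```

```text
n 2
{"x": 0.0061, "y": -0.0036, "z": 0.0199, "rx": 0.12, "ry": 0.26, "rz": 0.24}
{"x": 0.006, "y": -0.0036, "z": 0.02, "rx": 0.12, "ry": 0.26, "rz": 0.24}
```

Emit:
jog_arm:
  series:
    - {"x": 0.0065, "y": -0.003, "z": 0.015, "rx": 0.12, "ry": 0.26, "rz": 0.24}
    - {"x": 0.006, "y": -0.003, "z": 0.015, "rx": 0.12, "ry": 0.26, "rz": 0.24}
    - {"x": 0, "y": 0, "z": 0.007, "rx": 0, "ry": 0, "rz": 0}
    - {"x": 0, "y": 0, "z": 0, "rx": 0, "ry": 0, "rz": 0}
    - {"x": 0, "y": 0, "z": 0, "rx": 0, "ry": 0, "rz": 0}

```text
time: 10.05
tool_pos: [0.5536, -0.2608, 0.1894]
ee_rot: [-2.699, -0.004, -1.616]
wrist_force: [0.4, -0.2, -1.5]
width: 0.0116
```

```bash
python3 - <<'E'
from h import *
snap("wrist","w8");p,r,o=cur();np.savez("pics/w8p.npz",p=p,r=r)
inslot(LONG,g=.059,gx=.0005)
overlay(load("w8"),"w8",LONG,-.051,.043,"w8c",(270,60,390,200),4.2)
plan(*tgt(LONG,-.012,.060,g=.059,gx=.0005),n=1)
E
```

```text
cass in slot mm [-10.4   3.   83. ] rot [ 0.4   0.05 -0.46] F [-0.7  0.  -1.1]  t 10.1
n 1
{"x": 0.0029, "y": 0.0018, "z": 0.023, "rx": -0.4, "ry": -0.05, "rz": 0.46}
```

View pics/w8c.png

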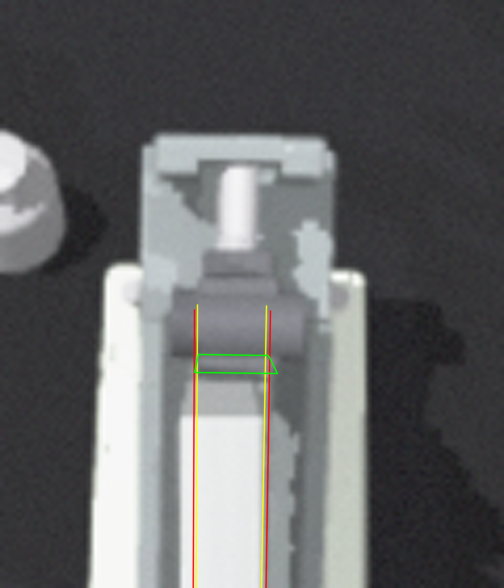

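```bash
cat >> h.py <<'E'
def ray_slot(cam,uv,S,z):
    Rm,o=slotT(*S); co=Rm.T@(cam.o-o);d=Rm.T@cam.ray(uv);return co+d*(z-co[2])/d[2]
E
python3 - <<'E'
from h import *
np.set_printoptions(precision=4,suppress=True)
c=load("w8");q=lambda U,V:np.array([270+U/4.2-.4,60+V/4.2-.4])
for u in[(172,326),(304,326)]: print("w8 bar",ray_slot(c,q(*u),LONG,.107))
c=load("w2");q2=lambda U,V:np.array([290+U/4-.4,V/4-.4])
for u in[(238,220),(355,255)]: print("w2 bar",ray_slot(c,q2(*u),LONG,.107))
c=load("w7");q3=lambda U,V:np.array([260+U/4.2-.4,60+V/4.2-.4])
for u in[(268,258),(389,258)]: print("w7 bar",ray_slot(c,q3(*u),LONG,.107))
c=load("w8");
for u in[(179,416),(264,416)]: print("w8 shoulder y",ray_slot(c,q(*u),LONG,.143))
print(load("w8").o,np.load("pics/w8p.npz")["r"].T@(load("w8").o-np.load("pics/w8p.npz")["p"]))
E
```

```text
w8 bar [0.0509 0.0106 0.107 ]
w8 bar [ 0.0511 -0.0112  0.107 ]
w2 bar [0.0514 0.011  0.107 ]
w2 bar [ 0.0537 -0.0128  0.107 ]
w7 bar [0.0512 0.0109 0.107 ]
w7 bar [ 0.0516 -0.0119  0.107 ]
w8 shoulder y [0.0401 0.0082 0.143 ]
w8 shoulder y [ 0.0402 -0.0035  0.143 ]
[ 0.542  -0.2605  0.3832] [ 0.0011 -0.0726 -0.1799]
```

Emit:
jog_arm:
  series:
    - {"x": 0.003, "y": 0.001, "z": 0.012, "rx": -0.4, "ry": 0, "rz": 0.46}
    - {"x": 0, "y": 0, "z": 0.01, "rx": 0, "ry": 0, "rz": 0}
    - {"x": 0, "y": 0, "z": 0, "rx": 0, "ry": 0, "rz": 0}
    - {"x": 0, "y": 0, "z": 0, "rx": 0, "ry": 0, "rz": 0}

```text
time: 10.43
tool_pos: [0.563, -0.2648, 0.1709]
ee_rot: [-2.702, -0.003, -1.624]
wrist_force: [-0.3, -0.3, -1.6]
width: 0.0114
```

```bash
sed -i 's/^LONG=\[.6223,-.2674,/LONG=[.6223,-.2679,/' h.py; python3 - <<'E'
from h import *
inslot(LONG,g=.059,gx=.0005)
snap("wrist","w9")
overlay(load("w9"),"w9",LONG,-.051,.043,"w9c",(270,60,390,200),4.2)
c=load("w9")
plan(*tgt(LONG,-.008,.056,g=.059,gx=.0005),n=1)
E
```

```text
cass in slot mm [-9.6 -0.  62. ] rot [ 0.19  0.19 -0.03] F [-0.9 -0.3 -1.3]  t 10.4333
n 1
{"x": 0.0001, "y": -0.0019, "z": 0.0058, "rx": -0.15, "ry": -0.17, "rz": 0.02}
```

View pics/w9c.png

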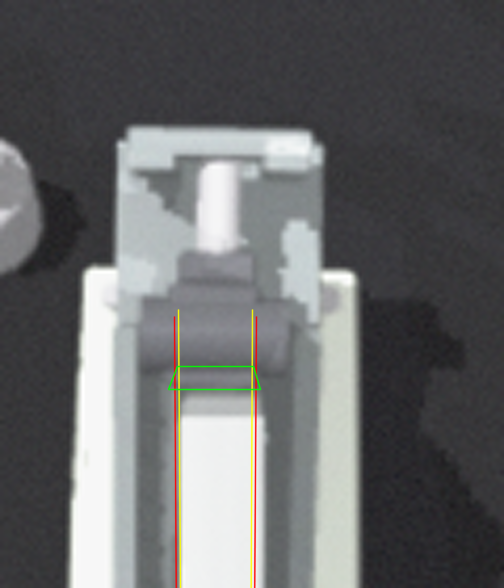

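Emit:
jog_arm:
  series:
    - {"x": -0.0005, "y": -0.004, "z": 0.004, "rx": -0.15, "ry": -0.17, "rz": 0}
    - {"x": 0, "y": -0.004, "z": 0, "rx": 0, "ry": 0, "rz": 0}
    - {"x": 0, "y": -0.003, "z": 0, "rx": 0, "ry": 0, "rz": 0}
    - {"x": 0, "y": 0, "z": 0, "rx": 0, "ry": 0, "rz": 0}

```text
time: 10.82
tool_pos: [0.5732, -0.2647, 0.1699]
ee_rot: [-2.712, 0.001, -1.623]
wrist_force: [-2.6, 1.0, -1.9]
width: 0.0116
```

```bash
python3 - <<'E'
from h import *
inslot(LONG,g=.059,gx=.0005)
snap("wrist","w10")
overlay(load("w10"),"w10",LONG,-.051,.043,"w10c",(270,60,390,200),4.2)
plan(*tgt(LONG,.003,.050,g=.059,gx=.0005),n=1)
E
```

```text
cass in slot mm [-0.7  0.6 56.9] rot [-0.37 -0.07  0.01] F [-3.2  0.9 -0.6]  t 10.8167
n 1
{"x": 0.0006, "y": -0.004, "z": 0.0068, "rx": 0.38, "ry": 0.07, "rz": -0.01}
```

View pics/w10c.png

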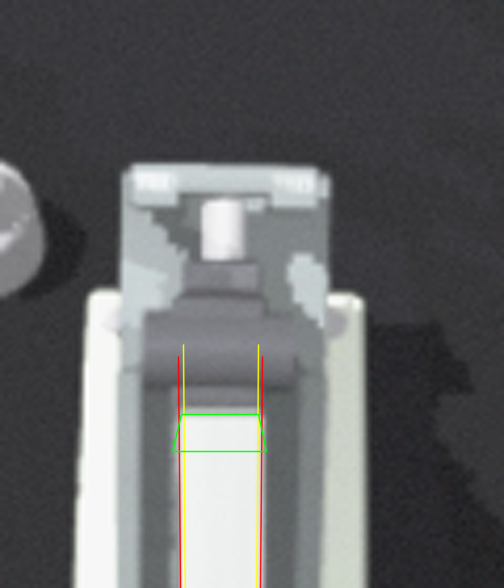

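Emit:
jog_arm:
  series:
    - {"x": 0.0002, "y": -0.004, "z": 0.003, "rx": 0.38, "ry": 0, "rz": 0}
    - {"x": 0, "y": -0.001, "z": 0.004, "rx": 0, "ry": 0, "rz": 0}
    - {"x": 0, "y": 0, "z": 0, "rx": 0, "ry": 0, "rz": 0}

```text
time: 11.12
tool_pos: [0.5802, -0.2654, 0.165]
ee_rot: [-2.707, 0.001, -1.623]
wrist_force: [-3.1, 0.1, -2.8]
width: 0.012
```

```bash
python3 - <<'E'
from h import *
inslot(LONG,g=.059,gx=.0005)
plan(*tgt(LONG,.0035,.030,g=.059,gx=.0005),n=2)
E
```

```text
cass in slot mm [ 3.5  0.3 49.4] rot [-0.09 -0.06 -0.  ] F [-3.9 -0.1 -1.2]  t 11.1167
n 2
{"x": 0.0002, "y": 0.0, "z": 0.0097, "rx": 0.04, "ry": 0.03, "rz": 0.0}
{"x": 0.0001, "y": 0.0, "z": 0.0097, "rx": 0.04, "ry": 0.03, "rz": 0.0}
```

Emit:
jog_arm:
  series:
    - {"x": 0.0002, "y": 0, "z": 0.006, "rx": 0, "ry": 0, "rz": 0}
    - {"x": 0, "y": 0, "z": 0.006, "rx": 0, "ry": 0, "rz": 0}
    - {"x": 0, "y": 0, "z": 0.004, "rx": 0, "ry": 0, "rz": 0}
    - {"x": 0, "y": 0, "z": 0, "rx": 0, "ry": 0, "rz": 0}

```text
time: 11.45
tool_pos: [0.5869, -0.2658, 0.148]
ee_rot: [-2.709, 0.001, -1.623]
wrist_force: [-3.2, 0.6, -1.8]
width: 0.0119
```

```bash
python3 - <<'E'
from h import *
inslot(LONG,g=.059,gx=.0005)
plan(*tgt(LONG,.0035,.01,g=.059,gx=.0005),n=3)
E
```

```text
cass in slot mm [ 2.4  0.2 31.2] rot [-0.19 -0.08  0.02] F [-3.6  0.4 -0.3]  t 11.45
n 3
{"x": 0.0001, "y": -0.0004, "z": 0.0071, "rx": 0.06, "ry": 0.03, "rz": -0.01}
```

Emit:
jog_arm:
  series:
    - {"x": 0, "y": -0.001, "z": 0.006, "rx": 0.2, "ry": 0, "rz": 0}
    - {"x": 0, "y": -0.0005, "z": 0.006, "rx": 0, "ry": 0, "rz": 0}
    - {"x": 0, "y": -0.0005, "z": 0.004, "rx": 0, "ry": 0, "rz": 0}
    - {"x": 0, "y": 0, "z": 0, "rx": 0, "ry": 0, "rz": 0}

```text
time: 11.78
tool_pos: [0.5959, -0.266, 0.1318]
ee_rot: [-2.706, 0.002, -1.623]
wrist_force: [-3.7, -0.7, -0.9]
width: 0.0123
```

```bash
python3 - <<'E'
from h import *
inslot(LONG,g=.059,gx=.0005)
plan(*tgt(LONG,.0035,.0,g=.059,gx=.0005),n=3)
E
```

```text
cass in slot mm [ 3.8  0.5 12.7] rot [-0.05 -0.13  0.04] F [-3.7 -0.9  0.7]  t 11.7833
n 3
{"x": 0.0002, "y": 0.0001, "z": 0.0042, "rx": 0.02, "ry": 0.04, "rz": -0.01}
```

Emit:
jog_arm:
  series:
    - {"x": 0.0002, "y": 0, "z": 0.004, "rx": 0, "ry": 0, "rz": 0}
    - {"x": 0, "y": 0, "z": 0.004, "rx": 0, "ry": 0, "rz": 0}
    - {"x": 0, "y": 0, "z": 0.002, "rx": 0, "ry": 0, "rz": 0}
    - {"x": 0, "y": 0, "z": 0, "rx": 0, "ry": 0, "rz": 0}

```text
time: 12.12
tool_pos: [0.6016, -0.2664, 0.122]
ee_rot: [-2.704, 0.003, -1.623]
wrist_force: [-0.5, 0.2, -1.6]
width: 0.0117
```

```bash
python3 - <<'E'
from h import *
inslot(LONG,g=.059,gx=.0005)
E
```

```text
cass in slot mm [4.8 0.4 1.4] rot [ 0.07 -0.14  0.06] F [-1.1  0.2 -1.2]  t 12.1167
```

Emit:
jog_arm:
  series:
    - {"x": 0, "y": 0, "z": 0.0015, "rx": 0, "ry": 0, "rz": 0}
    - {"x": 0, "y": 0, "z": 0.001, "rx": 0, "ry": 0, "rz": 0}
    - {"x": 0, "y": 0, "z": 0, "rx": 0, "ry": 0, "rz": 0}

```text
time: 12.37
tool_pos: [0.6034, -0.2667, 0.1213]
ee_rot: [-2.702, 0.002, -1.623]
wrist_force: [-0.7, 0.9, -3.2]
width: 0.012
```

```bash
python3 - <<'E'
from h import *
inslot(LONG,g=.059,gx=.0005)
snap("wrist","w11");snap("side","s11")
overlay(load("w11"),"w11",LONG,-.051,.043,"w11c",(260,60,390,200),4.2)
a=cv2.imread("pics/s11.png");cv2.imwrite("pics/s11c.png",cv2.resize(a[170:310,260:420],None,fx=4.2,fy=4.2,interpolation=cv2.INTER_CUBIC))
E
```

```text
cass in slot mm [ 6.2  0.2 -0. ] rot [ 0.17 -0.1   0.  ] F [-2.   0.9 -2.6]  t 12.3667
```

View pics/w11c.png

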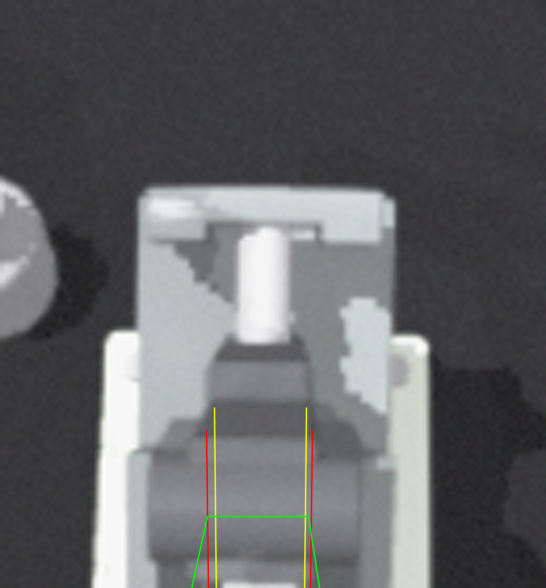

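View pics/s11c.png

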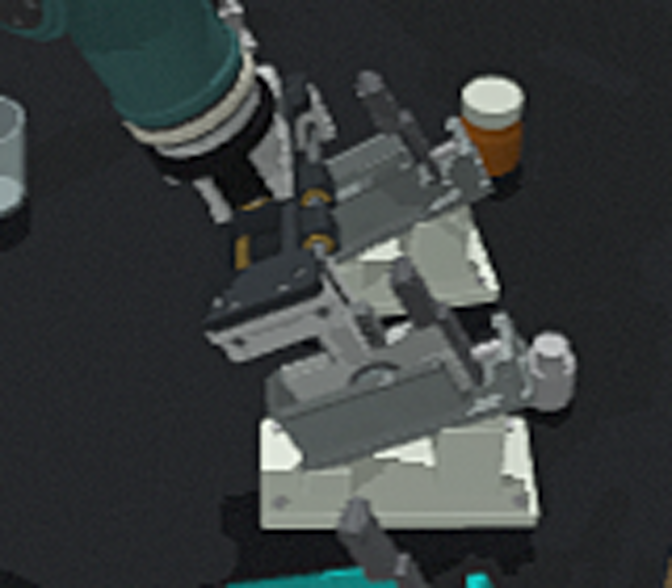

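Emit:
jog_arm:
  series:
    - {"x": 0, "y": 0.003, "z": 0.0005, "rx": 0, "ry": 0, "rz": 0}
    - {"x": 0, "y": 0, "z": 0.0015, "rx": 0, "ry": 0, "rz": 0}
    - {"x": 0, "y": 0, "z": 0, "rx": 0, "ry": 0, "rz": 0}

```text
time: 12.72
tool_pos: [0.6026, -0.267, 0.1212]
ee_rot: [-2.698, 0.0, -1.623]
wrist_force: [0.1, -0.1, -3.3]
width: 0.0118
```

```bash
python3 - <<'E'
from h import *
inslot(LONG,g=.059,gx=.0005)
E
```

```text
cass in slot mm [ 5.4 -0.1  0.2] rot [ 0.43 -0.02 -0.04] F [-1.3 -0.1 -3.1]  t 12.7167
```

Emit:
jog_arm:
  series:
    - {"x": 0, "y": 0.002, "z": 0, "rx": -0.4, "ry": 0, "rz": 0}
    - {"x": 0, "y": 0, "z": 0, "rx": 0, "ry": 0, "rz": 0}

```text
time: 12.88
tool_pos: [0.6015, -0.267, 0.1209]
ee_rot: [-2.703, -0.0, -1.623]
wrist_force: [0.1, -0.2, -0.7]
width: 0.0119
```

```bash
python3 - <<'E'
from h import *
inslot(LONG,g=.059,gx=.0005);print(cur()[2]["wrist_torque"])
snap("wrist","w12")
a=cv2.imread("pics/w12.png");cv2.imwrite("pics/w12c.png",cv2.resize(a[120:270,250:400],None,fx=4,fy=4,interpolation=cv2.INTER_CUBIC))
E
```

```text
cass in slot mm [ 4.3 -0.2  0.4] rot [ 0.16  0.   -0.02] F [-0.2 -0.2 -0.6]  t 12.8833
[0.14011216 0.34215418 0.0066383 ]
```

View pics/w12c.png

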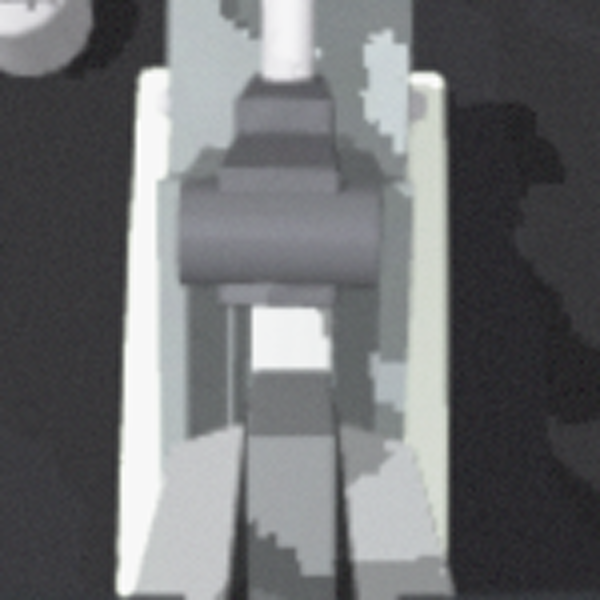

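Emit:
jog_arm:
  series:
    - {"x": 0, "y": 0, "z": 0, "rx": 0, "ry": 0, "rz": 0}
    - {"x": 0, "y": 0, "z": 0, "rx": 0, "ry": 0, "rz": 0}
    - {"x": 0, "y": 0, "z": 0, "rx": 0, "ry": 0, "rz": 0}
    - {"x": 0, "y": 0, "z": 0, "rx": 0, "ry": 0, "rz": 0}
  claw: 0.4

```text
time: 13.27
tool_pos: [0.6037, -0.2679, 0.123]
ee_rot: [-2.697, -0.002, -1.624]
wrist_force: [0.1, -0.4, 0.9]
width: 0.0347
```

Emit:
jog_arm:
  series:
    - {"x": 0, "y": 0, "z": -0.012, "rx": 0, "ry": 0, "rz": 0}
    - {"x": 0, "y": 0.0, "z": -0.025, "rx": 0, "ry": 0, "rz": 0}
    - {"x": 0, "y": 0.0, "z": -0.035, "rx": 0, "ry": 0, "rz": 0}
    - {"x": 0, "y": 0, "z": -0.02, "rx": 0, "ry": 0, "rz": 0}
    - {"x": 0, "y": 0, "z": 0, "rx": 0, "ry": 0, "rz": 0}

```text
time: 13.68
tool_pos: [0.5618, -0.2649, 0.2098]
ee_rot: [-2.699, -0.001, -1.623]
wrist_force: [0.7, -0.3, 0.5]
width: 0.0374
```

```bash
python3 - <<'E'
from h import *
snap("wrist","w13")
print(cur()[2]["tool_pos"],cur()[2]["time"])
overlay(load("w13"),"w13",LONG,-.051,.043,"w13c",(250,50,400,230),3.3)
a=cv2.imread("pics/w13.png");cv2.imwrite("pics/w13d.png",cv2.resize(a[50:230,250:400],None,fx=3.3,fy=3.3,interpolation=cv2.INTER_CUBIC))
E
```

```text
[ 0.5620105  -0.26480063  0.20855556] 13.7333
```

View pics/w13d.png

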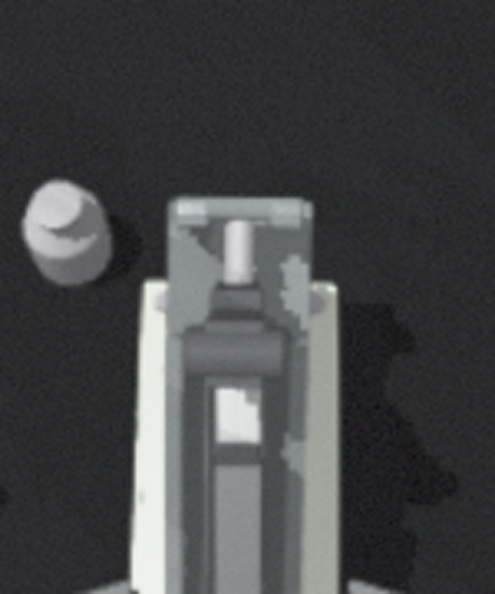

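```bash
python3 - <<'E'
from h import *
np.set_printoptions(precision=4,suppress=True)
c=load("w13");q=lambda U,V:np.array([250+U/3.3-.4,50+V/3.3-.4])
print(ray_slot(c,q(215,443),LONG,.06),ray_slot(c,q(260,443),LONG,.06))
print(ray_slot(c,q(215,464),LONG,.09),ray_slot(c,q(261,464),LONG,.09))
print(ray_slot(c,q(188,350),LONG,.107),ray_slot(c,q(283,350),LONG,.107))
p,r,o=cur()
A=np.array([.46,.10,.27]);Rh=R([np.pi,0,-1.265]);
for x in rows(p,r,A,Rh): print(json.dumps(x))
E
```

```text
[0.0215 0.0056 0.06  ] [ 0.0216 -0.0069  0.06  ]
[0.0223 0.0049 0.09  ] [ 0.0223 -0.0065  0.09  ]
[0.0526 0.0105 0.107 ] [ 0.0526 -0.011   0.107 ]
{"x": -0.0326, "y": 0.0075, "z": -0.0098, "rx": -2.28, "ry": -0.42, "rz": -1.83}
{"x": -0.0329, "y": 0.0069, "z": -0.0092, "rx": -2.28, "ry": -0.42, "rz": -1.83}
{"x": -0.0332, "y": 0.0062, "z": -0.0087, "rx": -2.28, "ry": -0.42, "rz": -1.83}
{"x": -0.0335, "y": 0.0054, "z": -0.0083, "rx": -2.28, "ry": -0.42, "rz": -1.83}
{"x": -0.0337, "y": 0.0047, "z": -0.0078, "rx": -2.28, "ry": -0.42, "rz": -1.83}
{"x": -0.0339, "y": 0.0039, "z": -0.0074, "rx": -2.28, "ry": -0.42, "rz": -1.83}
{"x": -0.034, "y": 0.0031, "z": -0.007, "rx": -2.28, "ry": -0.42, "rz": -1.83}
{"x": -0.0342, "y": 0.0023, "z": -0.0067, "rx": -2.28, "ry": -0.42, "rz": -1.83}
{"x": -0.0343, "y": 0.0015, "z": -0.0064, "rx": -2.28, "ry": -0.42, "rz": -1.83}
{"x": -0.0343, "y": 0.0006, "z": -0.0061, "rx": -2.28, "ry": -0.42, "rz": -1.83}
{"x": -0.0344, "y": -0.0003, "z": -0.0058, "rx": -2.28, "ry": -0.42, "rz": -1.83}
```

Emit:
jog_arm:
  series:
    - {"x": -0.033, "y": 0.0075, "z": -0.0098, "rx": -2.28, "ry": -0.42, "rz": -1.83}
    - {"x": -0.033, "y": 0.007, "z": -0.0092, "rx": -2.28, "ry": -0.42, "rz": -1.83}
    - {"x": -0.033, "y": 0.006, "z": -0.0087, "rx": -2.28, "ry": -0.42, "rz": -1.83}
    - {"x": -0.0335, "y": 0.0055, "z": -0.0083, "rx": -2.28, "ry": -0.42, "rz": -1.83}
    - {"x": -0.0335, "y": 0.005, "z": -0.0078, "rx": -2.28, "ry": -0.42, "rz": -1.83}
    - {"x": -0.034, "y": 0.004, "z": -0.0074, "rx": -2.28, "ry": -0.42, "rz": -1.83}
    - {"x": -0.034, "y": 0.003, "z": -0.007, "rx": -2.28, "ry": -0.42, "rz": -1.83}
    - {"x": -0.034, "y": 0.002, "z": -0.0067, "rx": -2.28, "ry": -0.42, "rz": -1.83}
    - {"x": -0.034, "y": 0.0015, "z": -0.0064, "rx": -2.28, "ry": -0.42, "rz": -1.83}
    - {"x": -0.034, "y": 0.0006, "z": -0.006, "rx": -2.28, "ry": -0.42, "rz": -1.83}
    - {"x": -0.034, "y": 0, "z": -0.003, "rx": -2, "ry": -0.42, "rz": -1.83}

```text
time: 14.65
tool_pos: [0.4529, 0.1091, 0.2562]
ee_rot: [3.111, 0.012, -1.263]
wrist_force: [0.6, 0.2, -0.3]
width: 0.0375
```

```bash
python3 - <<'E'
from h import *
p,r,o=cur();print(p,o["ee_rot"])
plan([.4767,.2805,.14],R([np.pi,0,-1.265]))
E
```

```text
[0.45290603 0.1091008  0.25618608] [ 3.11086644  0.01241219 -1.26342913]
n 6
{"x": -0.0258, "y": -0.013, "z": 0.0193, "rx": 0.29, "ry": 0.12, "rz": 0.02}
{"x": -0.0258, "y": -0.0129, "z": 0.0193, "rx": 0.29, "ry": 0.12, "rz": 0.02}
{"x": -0.0259, "y": -0.0128, "z": 0.0193, "rx": 0.29, "ry": 0.12, "rz": 0.02}
{"x": -0.0259, "y": -0.0127, "z": 0.0193, "rx": 0.29, "ry": 0.12, "rz": 0.02}
{"x": -0.026, "y": -0.0126, "z": 0.0193, "rx": 0.29, "ry": 0.12, "rz": 0.02}
{"x": -0.026, "y": -0.0125, "z": 0.0194, "rx": 0.29, "ry": 0.12, "rz": 0.02}
```

Emit:
jog_arm:
  series:
    - {"x": -0.026, "y": -0.013, "z": 0.018, "rx": 0.29, "ry": 0.12, "rz": 0}
    - {"x": -0.026, "y": -0.013, "z": 0.018, "rx": 0.29, "ry": 0.12, "rz": 0}
    - {"x": -0.026, "y": -0.013, "z": 0.018, "rx": 0.29, "ry": 0.12, "rz": 0}
    - {"x": -0.026, "y": -0.013, "z": 0.018, "rx": 0.29, "ry": 0.12, "rz": 0}
    - {"x": -0.024, "y": -0.012, "z": 0.018, "rx": 0.29, "ry": 0.12, "rz": 0}
    - {"x": -0.015, "y": -0.007, "z": 0.01, "rx": 0.29, "ry": 0.12, "rz": 0}
    - {"x": 0, "y": 0, "z": 0, "rx": 0, "ry": 0, "rz": 0}
    - {"x": 0, "y": 0, "z": 0, "rx": 0, "ry": 0, "rz": 0}
  claw: 0.5

```text
time: 15.32
tool_pos: [0.471, 0.2834, 0.141]
ee_rot: [3.13, -0.0, -1.248]
wrist_force: [-0.8, -0.6, -0.3]
width: 0.047
```

```bash
python3 - <<'E'
from h import *
p,r,o=cur();print(p,o["ee_rot"])
plan([.4767,.2805,.12],R([np.pi,0,-1.265]),n=1)
E
```

```text
[0.47099074 0.28343916 0.14095638] [ 3.13031272e+00 -3.94809953e-04 -1.24763331e+00]
n 1
{"x": 0.0046, "y": -0.0047, "z": 0.0209, "rx": 0.65, "ry": -0.03, "rz": 0.99}
```

Emit:
jog_arm:
  series:
    - {"x": 0.0046, "y": -0.0047, "z": 0.021, "rx": 0.65, "ry": 0, "rz": 1}
    - {"x": 0, "y": 0, "z": 0, "rx": 0, "ry": 0, "rz": 0}
    - {"x": 0, "y": 0, "z": 0, "rx": 0, "ry": 0, "rz": 0}

```text
time: 15.57
tool_pos: [0.4768, 0.2792, 0.1192]
ee_rot: [3.141, -0.001, -1.265]
wrist_force: [-1.0, 0.5, 0.1]
width: 0.0467
```

```bash
python3 - <<'E'
from h import *
p,r,o=cur();print(p,o["ee_rot"])
plan([.4770,.2805,.0685],R([np.pi,0,-1.265]),n=1)
snap("wrist","w14")
E
```

```text
[0.47681405 0.27923251 0.11924612] [ 3.14059134e+00 -1.24775629e-03 -1.26549678e+00]
n 1
{"x": -0.0012, "y": -0.0006, "z": 0.0507, "rx": 0.06, "ry": -0.07, "rz": -0.03}
```

View pics/w14.png

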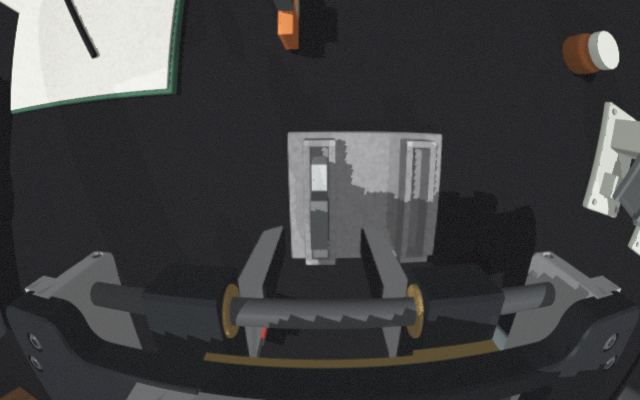

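Emit:
jog_arm:
  series:
    - {"x": 0, "y": 0, "z": 0.018, "rx": 0, "ry": 0, "rz": 0}
    - {"x": 0, "y": 0, "z": 0.018, "rx": 0, "ry": 0, "rz": 0}
    - {"x": 0, "y": 0, "z": 0.008, "rx": 0, "ry": 0, "rz": 0}
    - {"x": 0, "y": 0, "z": 0, "rx": 0, "ry": 0, "rz": 0}
    - {"x": 0, "y": 0, "z": 0, "rx": 0, "ry": 0, "rz": 0}

```text
time: 16.03
tool_pos: [0.4808, 0.2776, 0.0817]
ee_rot: [-3.132, -0.0, -1.269]
wrist_force: [0.7, 0.0, 0.1]
width: 0.0471
```

```bash
python3 - <<'E'
from h import *
p,r,o=cur();print(p,o["ee_rot"])
plan([.4770,.2805,.0685],R([np.pi,0,-1.265]),n=1)
E
```

```text
[0.48077838 0.27761129 0.08166678] [-3.13221766e+00 -2.99392727e-04 -1.26942146e+00]
n 1
{"x": -0.0039, "y": 0.0029, "z": 0.0131, "rx": -0.54, "ry": -0.02, "rz": -0.25}
```

Emit:
jog_arm:
  series:
    - {"x": -0.004, "y": 0.003, "z": 0.013, "rx": -0.54, "ry": 0, "rz": -0.25}
    - {"x": 0, "y": 0, "z": 0, "rx": 0, "ry": 0, "rz": 0}
    - {"x": 0, "y": 0, "z": 0, "rx": 0, "ry": 0, "rz": 0}

```text
time: 16.28
tool_pos: [0.4785, 0.2813, 0.0712]
ee_rot: [-3.137, 0.0, -1.265]
wrist_force: [0.2, -1.0, 0.6]
width: 0.0471
```

```bash
python3 - <<'E'
from h import *
p,r,o=cur();print(p,o["ee_rot"])
plan([.4770,.2805,.0685],R([np.pi,0,-1.265]),n=1)
E
```

```text
[0.47853519 0.28133149 0.07123379] [-3.13669385e+00  4.90391616e-04 -1.26528105e+00]
n 1
{"x": 0.0003, "y": 0.0017, "z": 0.0027, "rx": -0.28, "ry": 0.03, "rz": -0.02}
```

Emit:
jog_arm:
  series:
    - {"x": 0, "y": 0.0017, "z": 0.0026, "rx": -0.28, "ry": 0, "rz": 0}
    - {"x": 0, "y": 0, "z": 0, "rx": 0, "ry": 0, "rz": 0}

```text
time: 16.45
tool_pos: [0.4769, 0.2811, 0.069]
ee_rot: [-3.141, 0.001, -1.265]
wrist_force: [-0.3, 0.2, -0.3]
width: 0.0467
```

Emit:
jog_arm:
  series:
    - {"x": 0, "y": 0, "z": 0, "rx": 0, "ry": 0, "rz": 0}
    - {"x": 0, "y": 0, "z": 0, "rx": 0, "ry": 0, "rz": 0}
    - {"x": 0, "y": 0, "z": 0, "rx": 0, "ry": 0, "rz": 0}
    - {"x": 0, "y": 0, "z": 0, "rx": 0, "ry": 0, "rz": 0}
    - {"x": 0, "y": 0, "z": 0, "rx": 0, "ry": 0, "rz": 0}
    - {"x": 0, "y": 0, "z": 0, "rx": 0, "ry": 0, "rz": 0}
    - {"x": 0, "y": 0, "z": 0, "rx": 0, "ry": 0, "rz": 0}
    - {"x": 0, "y": 0, "z": 0, "rx": 0, "ry": 0, "rz": 0}
  claw: 0

```text
time: 17.12
tool_pos: [0.4774, 0.2815, 0.0698]
ee_rot: [-3.14, 0.001, -1.265]
wrist_force: [0.9, 0.1, -0.6]
width: 0.0118
```

Emit:
jog_arm:
  series:
    - {"x": 0, "y": 0, "z": -0.008, "rx": 0, "ry": 0, "rz": 0}
    - {"x": 0, "y": 0, "z": -0.016, "rx": 0, "ry": 0, "rz": 0}
    - {"x": 0, "y": 0, "z": -0.025, "rx": 0, "ry": 0, "rz": 0}
    - {"x": 0, "y": 0, "z": -0.035, "rx": 0, "ry": 0, "rz": 0}
    - {"x": 0, "y": 0, "z": -0.035, "rx": 0, "ry": 0, "rz": 0}
    - {"x": 0, "y": 0, "z": -0.035, "rx": 0, "ry": 0, "rz": 0}
    - {"x": 0, "y": 0, "z": -0.02, "rx": 0, "ry": 0, "rz": 0}
    - {"x": 0, "y": 0, "z": 0, "rx": 0, "ry": 0, "rz": 0}

```text
time: 17.78
tool_pos: [0.4735, 0.2795, 0.2474]
ee_rot: [3.128, -0.001, -1.265]
wrist_force: [0.4, -0.6, -1.5]
width: 0.012
```

```bash
python3 - <<'E'
from h import *
p,r,o=cur();print(p,o["ee_rot"],o["joint_positions"])
t,tR=tgt(SHORT,-.02,.11);print(t)
# to hover near short dock
rr=rows(p,r,np.array(slotT(*SHORT)[1]+slotT(*SHORT)[0]@np.array([-.03,0,.22])),tR)
for x in rr: print(json.dumps(x))
E
```

```text
[0.4735106  0.27946524 0.24739152] [ 3.12829823e+00 -1.26151820e-03 -1.26467665e+00] [4.29808766e-01 9.30839264e-02 1.28215135e+00 3.96999030e-04
 1.77970585e+00 1.69457354e+00]
[ 0.54989629 -0.09582396  0.20880734]
{"x": 0.0341, "y": 0.0064, "z": -0.0003, "rx": 2.34, "ry": 0.19, "rz": 0.92}
{"x": 0.0342, "y": 0.0059, "z": -0.0004, "rx": 2.34, "ry": 0.19, "rz": 0.92}
{"x": 0.0343, "y": 0.0053, "z": -0.0005, "rx": 2.34, "ry": 0.19, "rz": 0.92}
{"x": 0.0344, "y": 0.0047, "z": -0.0006, "rx": 2.34, "ry": 0.19, "rz": 0.92}
{"x": 0.0345, "y": 0.0042, "z": -0.0007, "rx": 2.34, "ry": 0.19, "rz": 0.92}
{"x": 0.0345, "y": 0.0036, "z": -0.0007, "rx": 2.34, "ry": 0.19, "rz": 0.92}
{"x": 0.0346, "y": 0.003, "z": -0.0007, "rx": 2.34, "ry": 0.19, "rz": 0.92}
{"x": 0.0346, "y": 0.0024, "z": -0.0007, "rx": 2.34, "ry": 0.19, "rz": 0.92}
{"x": 0.0347, "y": 0.0018, "z": -0.0007, "rx": 2.34, "ry": 0.19, "rz": 0.92}
{"x": 0.0347, "y": 0.0012, "z": -0.0006, "rx": 2.34, "ry": 0.19, "rz": 0.92}
{"x": 0.0347, "y": 0.0007, "z": -0.0006, "rx": 2.34, "ry": 0.19, "rz": 0.92}
```

Emit:
jog_arm:
  series:
    - {"x": 0.034, "y": 0.0064, "z": -0.001, "rx": 2.34, "ry": 0.19, "rz": 0.92}
    - {"x": 0.034, "y": 0.006, "z": -0.001, "rx": 2.34, "ry": 0.19, "rz": 0.92}
    - {"x": 0.034, "y": 0.0053, "z": -0.001, "rx": 2.34, "ry": 0.19, "rz": 0.92}
    - {"x": 0.0345, "y": 0.0047, "z": -0.001, "rx": 2.34, "ry": 0.19, "rz": 0.92}
    - {"x": 0.0345, "y": 0.0042, "z": -0.001, "rx": 2.34, "ry": 0.19, "rz": 0.92}
    - {"x": 0.0345, "y": 0.0036, "z": -0.001, "rx": 2.34, "ry": 0.19, "rz": 0.92}
    - {"x": 0.0345, "y": 0.003, "z": -0.001, "rx": 2.34, "ry": 0.19, "rz": 0.92}
    - {"x": 0.0345, "y": 0.0024, "z": -0.001, "rx": 2.34, "ry": 0.19, "rz": 0.92}
    - {"x": 0.0345, "y": 0.002, "z": -0.001, "rx": 2.34, "ry": 0.19, "rz": 0.92}
    - {"x": 0.0345, "y": 0.001, "z": -0.001, "rx": 2.34, "ry": 0.19, "rz": 0.92}
    - {"x": 0.02, "y": 0, "z": 0, "rx": 1, "ry": 0.1, "rz": 0.4}
    - {"x": 0, "y": 0, "z": 0, "rx": 0, "ry": 0, "rz": 0}

```text
time: 18.78
tool_pos: [0.5107, -0.0959, 0.2342]
ee_rot: [-2.733, 0.002, -1.436]
wrist_force: [-0.0, -0.5, -1.7]
width: 0.0116
```

```bash
python3 - <<'E'
from h import *
p,r,o=cur();print(p,o["ee_rot"],o["width"])
inslot(SHORT,g=.0595)
plan(*tgt(SHORT,-.02,.085,g=.0595),n=3)
E
```

```text
[ 0.51068908 -0.09593892  0.23422054] [-2.73330966e+00  2.20304486e-03 -1.43631958e+00] 0.011591290031028968
cass in slot mm [-44.5   4.9 148. ] rot [-1.61 -0.28 -0.32] F [-0.8 -0.5 -1.5]  t 18.7833
n 3
{"x": 0.0018, "y": -0.0087, "z": 0.0207, "rx": 0.54, "ry": 0.09, "rz": 0.11}
{"x": 0.0017, "y": -0.0086, "z": 0.0208, "rx": 0.54, "ry": 0.09, "rz": 0.11}
{"x": 0.0017, "y": -0.0084, "z": 0.0209, "rx": 0.54, "ry": 0.09, "rz": 0.11}
```

Emit:
jog_arm:
  series:
    - {"x": 0.0018, "y": -0.0085, "z": 0.02, "rx": 0.54, "ry": 0.09, "rz": 0.1}
    - {"x": 0.0018, "y": -0.0085, "z": 0.02, "rx": 0.54, "ry": 0.09, "rz": 0.1}
    - {"x": 0.0017, "y": -0.006, "z": 0.012, "rx": 0.54, "ry": 0.09, "rz": 0.1}
    - {"x": 0, "y": 0, "z": 0, "rx": 0, "ry": 0, "rz": 0}
    - {"x": 0, "y": 0, "z": 0, "rx": 0, "ry": 0, "rz": 0}

```text
time: 19.2
tool_pos: [0.5493, -0.0947, 0.1868]
ee_rot: [-2.717, 0.007, -1.447]
wrist_force: [-0.5, -0.6, -1.0]
width: 0.0115
```

```bash
python3 - <<'E'
from h import *
inslot(SHORT,g=.0595)
snap("wrist","w15")
inslot(SHORT,g=.0595)
a=cv2.imread("pics/w15.png");cv2.imwrite("pics/w15c.png",cv2.resize(a[60:210,250:400],None,fx=4,fy=4,interpolation=cv2.INTER_CUBIC))
overlay(load("w15"),"w15",SHORT,-.039,.031,"o15",(250,60,400,210),4)
E
```

```text
cass in slot mm [-29.7   1.2  88.7] rot [-0.67 -0.27  0.38] F [-1.  -0.5 -0.7]  t 19.2
cass in slot mm [-30.    1.4  88.6] rot [-0.7  -0.28  0.38] F [-0.8 -0.5 -2.5]  t 19.25
```

View pics/w15c.png

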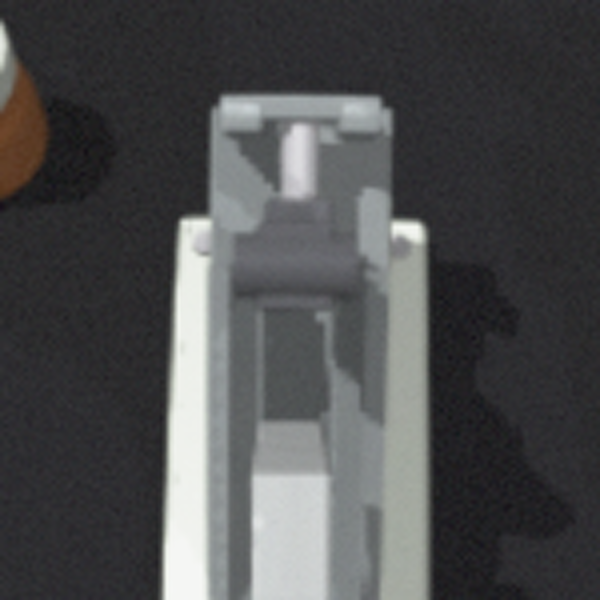

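View pics/o15.png

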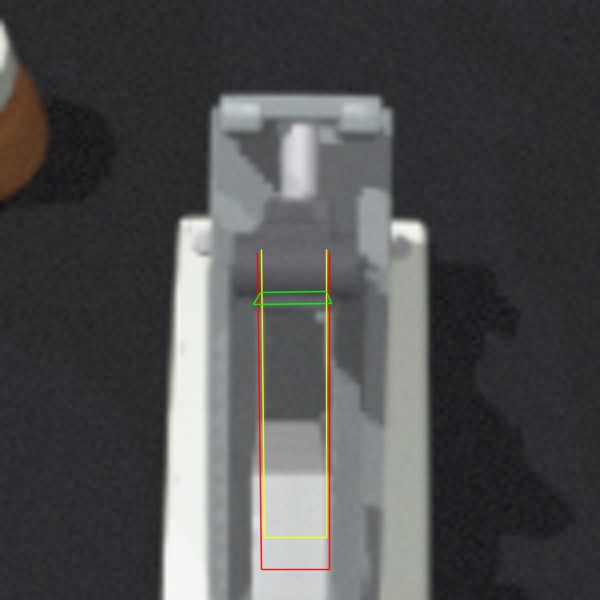

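```bash
python3 - <<'E'
from h import *
a=cv2.imread("pics/w15.png");b=a[115:205,290:360]
b=cv2.convertScaleAbs(b,alpha=1.5,beta=-60)
cv2.imwrite("pics/w15d.png",cv2.resize(b,None,fx=6.6,fy=6.6,interpolation=cv2.INTER_CUBIC))
E
```

```text
(no output)
```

View pics/w15d.png

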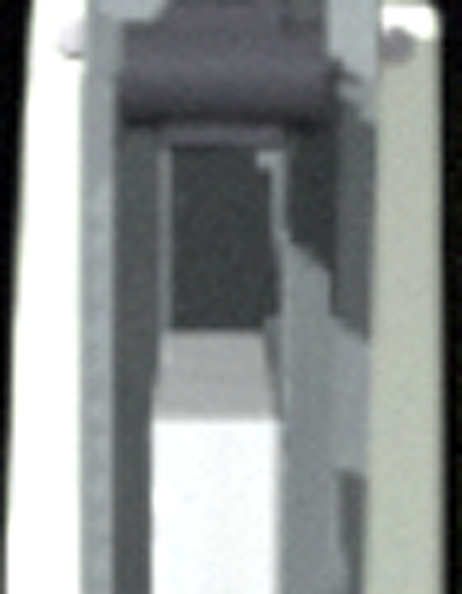

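```bash
python3 - <<'E'
from h import *
np.set_printoptions(precision=4,suppress=True)
c=load("w15");q=lambda U,V:np.array([250+U/4-.4,60+V/4-.4])
A=[ray_slot(c,q(u,265),SHORT,.107) for u in(235,360)];print(A)
B=[ray_slot(c,q(u,475),SHORT,.1486) for u in(253,329)];print("shoulder",B)
ym=(A[0]+A[1])/2
Rm,o=slotT(*SHORT);bw=o+Rm@ym
S=[*SHORT[:2],.112];R2,_=slotT(0,0,.112)
d=bw-(R2@np.array([ym[0],0,.107]));print("new",d)
c3=load("w3")
for z in(.107,):
  q3=lambda U,V:np.array([290+U/4.2-.4,V/4.2-.4])
  print("w3bar",[ray_slot(c3,q3(*u),SHORT,z) for u in[(272,243),(384,262)]])
E
```

```text
[array([0.0382, 0.01  , 0.107 ]), array([ 0.0381, -0.012 ,  0.107 ])]
shoulder [array([0.0086, 0.0057, 0.1486]), array([ 0.0085, -0.0055,  0.1486])]
new [ 0.6384 -0.0856  0.065 ]
w3bar [array([0.0383, 0.01  , 0.107 ]), array([ 0.0393, -0.0125,  0.107 ])]
```

```bash
sed -i 's/SHORT=\[.6383,-.0845,.1274\]/SHORT=[.6384,-.0856,.112]/' h.py; python3 - <<'E'
from h import *
inslot(SHORT,g=.0595)
plan(*tgt(SHORT,-.011,.062,y=.0005,g=.0595),n=2)
E
```

```text
cass in slot mm [-30.    1.1  88.6] rot [-0.71 -0.65 -0.42] F [-0.8 -0.5 -2.6]  t 19.25
n 2
{"x": 0.0005, "y": -0.0097, "z": 0.0132, "rx": 0.35, "ry": 0.33, "rz": 0.21}
{"x": 0.0004, "y": -0.0096, "z": 0.0133, "rx": 0.35, "ry": 0.33, "rz": 0.21}
```

Emit:
jog_arm:
  series:
    - {"x": 0.0005, "y": -0.009, "z": 0.012, "rx": 0.35, "ry": 0.33, "rz": 0.2}
    - {"x": 0.0005, "y": -0.007, "z": 0.009, "rx": 0.35, "ry": 0.33, "rz": 0.2}
    - {"x": 0, "y": 0, "z": 0, "rx": 0, "ry": 0, "rz": 0}
    - {"x": 0, "y": 0, "z": 0, "rx": 0, "ry": 0, "rz": 0}

```text
time: 19.58
tool_pos: [0.5723, -0.0908, 0.1756]
ee_rot: [-2.704, -0.002, -1.456]
wrist_force: [0.8, -0.8, -0.9]
width: 0.0119
```

```bash
python3 - <<'E'
from h import *
snap("wrist","w16")
inslot(SHORT,g=.0595)
overlay(load("w16"),"w16",SHORT,-.039,.031,"o16",(265,80,385,220),4.2)
plan(*tgt(SHORT,-.010,.056,y=.0005,g=.0595),n=1)
E
```

```text
cass in slot mm [-13.3   2.2  68.8] rot [ 0.06  0.02 -0.16] F [-1.2  1.  -1.2]  t 19.6333
n 1
{"x": 0.0017, "y": -0.0033, "z": 0.0128, "rx": -0.06, "ry": -0.02, "rz": 0.16}
```

View pics/o16.png

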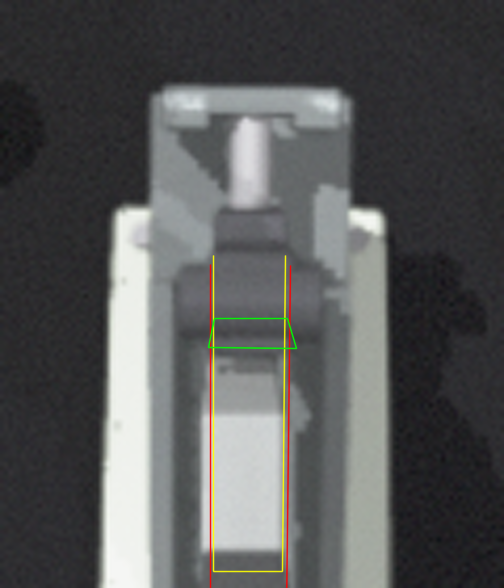

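Emit:
jog_arm:
  series:
    - {"x": 0.0012, "y": -0.003, "z": 0.009, "rx": 0, "ry": 0, "rz": 0.16}
    - {"x": 0, "y": 0, "z": 0.002, "rx": 0, "ry": 0, "rz": 0}
    - {"x": 0, "y": 0, "z": 0, "rx": 0, "ry": 0, "rz": 0}

```text
time: 19.88
tool_pos: [0.5804, -0.0915, 0.1682]
ee_rot: [-2.702, -0.002, -1.459]
wrist_force: [0.4, 0.5, -1.5]
width: 0.0122
```

```bash
python3 - <<'E'
from h import *
snap("wrist","w17")
inslot(SHORT,g=.0595)
overlay(load("w17"),"w17",SHORT,-.039,.031,"o17",(265,80,385,220),4.2)
plan(*tgt(SHORT,.0035,.052,y=.001,g=.0595),n=1)
E
```

```text
cass in slot mm [-9.4  0.6 58.7] rot [ 0.17  0.09 -0.02] F [-0.  -0.  -2.1]  t 19.9333
n 1
{"x": -0.0004, "y": -0.0129, "z": 0.0067, "rx": -0.17, "ry": -0.09, "rz": 0.02}
```

View pics/o17.png

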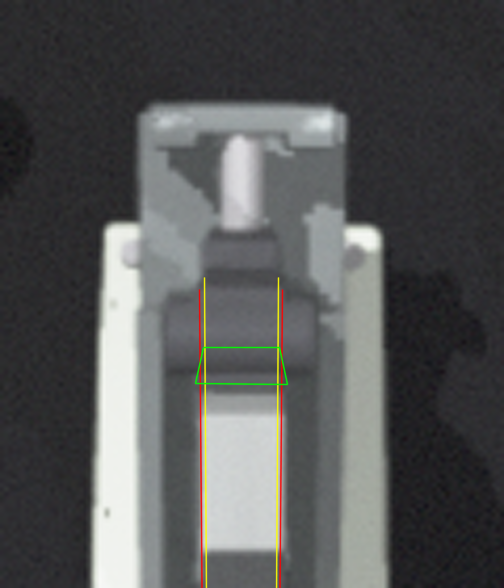

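Emit:
jog_arm:
  series:
    - {"x": 0, "y": -0.004, "z": 0.002, "rx": -0.15, "ry": 0, "rz": 0}
    - {"x": 0, "y": -0.004, "z": 0, "rx": 0, "ry": 0, "rz": 0}
    - {"x": 0, "y": -0.004, "z": 0, "rx": 0, "ry": 0, "rz": 0}
    - {"x": 0, "y": -0.001, "z": 0, "rx": 0, "ry": 0, "rz": 0}
    - {"x": 0, "y": 0, "z": 0, "rx": 0, "ry": 0, "rz": 0}

```text
time: 20.35
tool_pos: [0.5909, -0.0904, 0.1701]
ee_rot: [-2.714, -0.001, -1.459]
wrist_force: [-3.1, -1.4, -1.7]
width: 0.0117
```

```bash
python3 - <<'E'
from h import *
inslot(SHORT,g=.0595)
plan(*tgt(SHORT,.0035,.048,y=.0006,g=.0595),n=1)
E
```

```text
cass in slot mm [ 1.2  0.6 55.9] rot [-0.47  0.04  0.  ] F [-3.7 -1.1 -0.2]  t 20.35
n 1
{"x": -0.0001, "y": -0.0024, "z": 0.0079, "rx": 0.47, "ry": -0.04, "rz": -0.0}
```

Emit:
jog_arm:
  series:
    - {"x": 0, "y": -0.0025, "z": 0.004, "rx": 0.47, "ry": 0, "rz": 0}
    - {"x": 0, "y": -0.001, "z": 0.004, "rx": 0, "ry": 0, "rz": 0}
    - {"x": 0, "y": 0, "z": 0, "rx": 0, "ry": 0, "rz": 0}

```text
time: 20.6
tool_pos: [0.5971, -0.0897, 0.1632]
ee_rot: [-2.707, -0.001, -1.459]
wrist_force: [-3.7, -0.3, -1.3]
width: 0.0121
```

```bash
python3 - <<'E'
from h import *
inslot(SHORT,g=.0595)
snap("wrist","w18")
overlay(load("w18"),"w18",SHORT,-.039,.031,"o18",(265,80,385,220),4.2)
E
```

```text
cass in slot mm [ 3.9  0.5 47. ] rot [-0.1   0.04 -0.  ] F [-3.9  0.2  0.4]  t 20.6
```

View pics/o18.png

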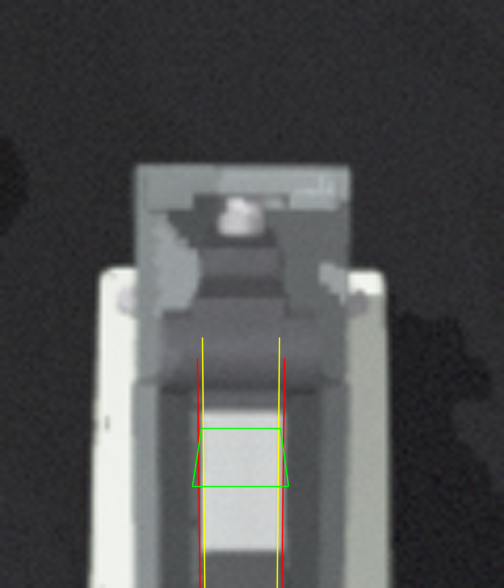

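Emit:
jog_arm:
  series:
    - {"x": 0, "y": 0, "z": 0.006, "rx": 0, "ry": 0, "rz": 0}
    - {"x": 0, "y": 0, "z": 0.006, "rx": 0, "ry": 0, "rz": 0}
    - {"x": 0, "y": 0, "z": 0.003, "rx": 0, "ry": 0, "rz": 0}
    - {"x": 0, "y": 0, "z": 0, "rx": 0, "ry": 0, "rz": 0}

```text
time: 20.98
tool_pos: [0.6033, -0.0889, 0.1474]
ee_rot: [-2.709, -0.0, -1.459]
wrist_force: [-4.6, -0.1, -1.8]
width: 0.0118
```

```bash
python3 - <<'E'
from h import *
inslot(SHORT,g=.0595)
E
```

```text
cass in slot mm [ 2.9  0.6 30.1] rot [-0.19  0.02  0.02] F [-4.9  0.4  0.3]  t 20.9833
```

Emit:
jog_arm:
  series:
    - {"x": 0, "y": -0.0005, "z": 0.006, "rx": 0.2, "ry": 0, "rz": 0}
    - {"x": 0, "y": -0.0005, "z": 0.006, "rx": 0, "ry": 0, "rz": 0}
    - {"x": 0, "y": -0.0005, "z": 0.003, "rx": 0, "ry": 0, "rz": 0}
    - {"x": 0, "y": 0, "z": 0, "rx": 0, "ry": 0, "rz": 0}

```text
time: 21.32
tool_pos: [0.6113, -0.0878, 0.1324]
ee_rot: [-2.706, 0.0, -1.459]
wrist_force: [-4.3, -1.6, -1.7]
width: 0.0119
```

```bash
python3 - <<'E'
from h import *
inslot(SHORT,g=.0595)
E
```

```text
cass in slot mm [ 3.9  0.9 13.1] rot [-0.03 -0.02  0.03] F [-4.7 -1.2  0.3]  t 21.3167
```

Emit:
jog_arm:
  series:
    - {"x": 0.0002, "y": 0, "z": 0.004, "rx": 0, "ry": 0, "rz": 0}
    - {"x": 0, "y": 0, "z": 0.004, "rx": 0, "ry": 0, "rz": 0}
    - {"x": 0, "y": 0, "z": 0.002, "rx": 0, "ry": 0, "rz": 0}
    - {"x": 0, "y": 0, "z": 0, "rx": 0, "ry": 0, "rz": 0}

```text
time: 21.65
tool_pos: [0.6169, -0.0873, 0.1226]
ee_rot: [-2.704, 0.001, -1.459]
wrist_force: [-0.8, -0.9, -1.4]
width: 0.0122
```

```bash
python3 - <<'E'
from h import *
inslot(SHORT,g=.0595)
E
```

```text
cass in slot mm [4.8 0.7 1.8] rot [ 0.07 -0.02  0.04] F [-1.4 -0.8 -0.9]  t 21.65
```

Latch force gone (snapped). Settle onto the floor, shift slightly back, and look.

Emit:
jog_arm:
  series:
    - {"x": 0, "y": 0.001, "z": 0.0015, "rx": 0, "ry": 0, "rz": 0}
    - {"x": 0, "y": 0.001, "z": 0.001, "rx": -0.1, "ry": 0, "rz": 0}
    - {"x": 0, "y": 0, "z": 0, "rx": 0, "ry": 0, "rz": 0}

```text
time: 21.9
tool_pos: [0.6178, -0.0874, 0.1216]
ee_rot: [-2.701, -0.0, -1.459]
wrist_force: [-1.8, -0.1, -2.4]
width: 0.0121
```

```bash
python3 - <<'E'
from h import *
inslot(SHORT,g=.0595)
snap("wrist","w19")
a=cv2.imread("pics/w19.png");cv2.imwrite("pics/w19c.png",cv2.resize(a[100:270,240:410],None,fx=3.5,fy=3.5,interpolation=cv2.INTER_CUBIC))
E
```

```text
cass in slot mm [5.1 0.5 0.5] rot [0.22 0.02 0.01] F [-2.7  0.1 -1.4]  t 21.9
```

View pics/w19c.png

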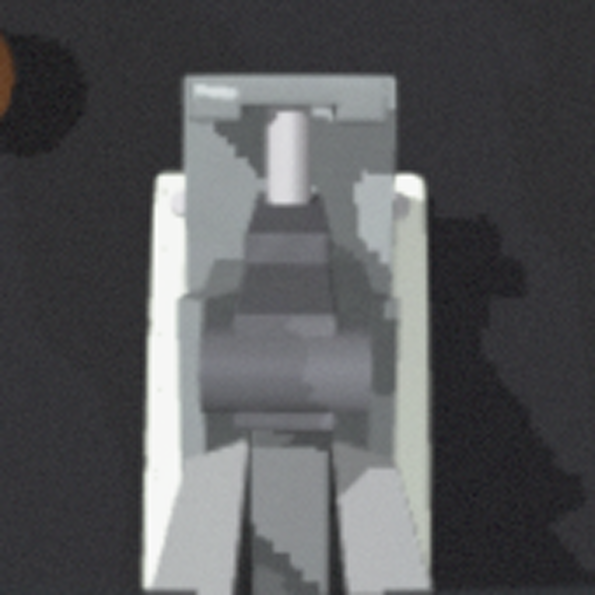

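Emit:
jog_arm:
  series:
    - {"x": 0, "y": 0.002, "z": 0, "rx": -0.2, "ry": 0, "rz": 0}
    - {"x": 0, "y": 0, "z": 0, "rx": 0, "ry": 0, "rz": 0}

```text
time: 22.12
tool_pos: [0.6169, -0.0877, 0.1214]
ee_rot: [-2.702, -0.001, -1.46]
wrist_force: [0.5, -0.2, -1.5]
width: 0.0115
```

Emit:
jog_arm:
  series:
    - {"x": 0, "y": 0, "z": 0, "rx": 0, "ry": 0, "rz": 0}
    - {"x": 0, "y": 0, "z": 0, "rx": 0, "ry": 0, "rz": 0}
    - {"x": 0, "y": 0, "z": 0, "rx": 0, "ry": 0, "rz": 0}
    - {"x": 0, "y": 0, "z": 0, "rx": 0, "ry": 0, "rz": 0}
  claw: 0.4

```text
time: 22.45
tool_pos: [0.6203, -0.0884, 0.1255]
ee_rot: [-2.692, -0.004, -1.461]
wrist_force: [-0.9, 0.2, 0.5]
width: 0.0349
```

Emit:
jog_arm:
  series:
    - {"x": 0, "y": 0, "z": -0.012, "rx": 0, "ry": 0, "rz": 0}
    - {"x": 0, "y": 0.0, "z": -0.025, "rx": 0, "ry": 0, "rz": 0}
    - {"x": 0, "y": 0.0, "z": -0.035, "rx": 0, "ry": 0, "rz": 0}
    - {"x": 0, "y": 0, "z": -0.025, "rx": 0, "ry": 0, "rz": 0}
    - {"x": 0, "y": 0, "z": 0, "rx": 0, "ry": 0, "rz": 0}
    - {"x": 0, "y": 0, "z": 0, "rx": 0, "ry": 0, "rz": 0}

```text
time: 22.95
tool_pos: [0.5763, -0.0929, 0.2196]
ee_rot: [-2.69, -0.005, -1.461]
wrist_force: [0.4, 0.4, -1.0]
width: 0.0378
```

```bash
python3 - <<'E'
from h import *
snap("wrist","w20")
p,r,o=cur();print(p,o["ee_rot"])
a=cv2.imread("pics/w20.png");cv2.imwrite("pics/w20c.png",cv2.resize(a[50:230,250:450],None,fx=3.5,fy=3.3,interpolation=cv2.INTER_CUBIC))
# retreat pose
for x in rows(p,r,np.array([.47,-.15,.27]),R([np.pi,0,-1.5])): print(json.dumps(x))
E
```

```text
[ 0.57681553 -0.09296384  0.22000332] [-2.68926839 -0.00513044 -1.46052309]
{"x": 0.009, "y": 0.0159, "z": -0.0188, "rx": -5.18, "ry": 0.04, "rz": 0.46}
{"x": 0.0092, "y": 0.0174, "z": -0.0173, "rx": -5.18, "ry": 0.04, "rz": 0.46}
{"x": 0.0093, "y": 0.0189, "z": -0.0156, "rx": -5.18, "ry": 0.04, "rz": 0.46}
{"x": 0.0095, "y": 0.0201, "z": -0.0138, "rx": -5.18, "ry": 0.04, "rz": 0.46}
{"x": 0.0097, "y": 0.0212, "z": -0.012, "rx": -5.18, "ry": 0.04, "rz": 0.46}
```

View pics/w20c.png

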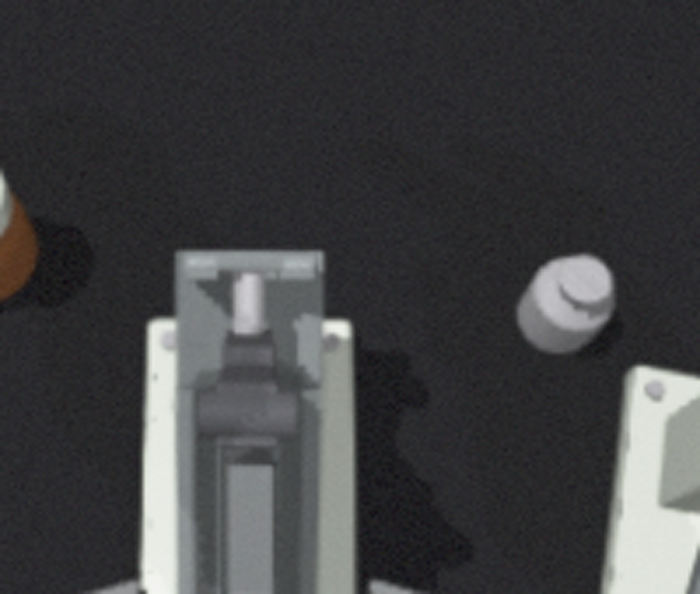

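Emit:
jog_arm:
  series:
    - {"x": 0.009, "y": 0.016, "z": -0.018, "rx": -5, "ry": 0, "rz": 0.4}
    - {"x": 0.009, "y": 0.017, "z": -0.017, "rx": -5, "ry": 0, "rz": 0.4}
    - {"x": 0.009, "y": 0.019, "z": -0.015, "rx": -5, "ry": 0, "rz": 0.4}
    - {"x": 0.009, "y": 0.02, "z": -0.014, "rx": -5, "ry": 0, "rz": 0.4}
    - {"x": 0.009, "y": 0.02, "z": -0.012, "rx": -5, "ry": 0, "rz": 0.4}
    - {"x": 0, "y": 0, "z": 0, "rx": 0, "ry": 0, "rz": 0}
    - {"x": 0, "y": 0, "z": 0, "rx": 0, "ry": 0, "rz": 0}
    - {"x": 0, "y": 0, "z": 0, "rx": 0, "ry": 0, "rz": 0}

```text
time: 23.67
tool_pos: [0.466, -0.1474, 0.2548]
ee_rot: [3.12, 0.016, -1.494]
wrist_force: [-0.1, -0.8, 0.1]
width: 0.0374
```

```bash
python3 - <<'E'
from h import *
snap("wrist","w21");snap("side","s21")
a=cv2.imread("pics/w21.png");cv2.imwrite("pics/w21a.png",cv2.resize(a[0:200,230:480],None,fx=3.1,fy=3,interpolation=cv2.INTER_CUBIC))
a=cv2.imread("pics/s21.png");cv2.imwrite("pics/s21c.png",cv2.resize(a[170:310,260:420],None,fx=4.2,fy=4.2,interpolation=cv2.INTER_CUBIC))
E
```

```text
(no output)
```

View pics/w21a.png

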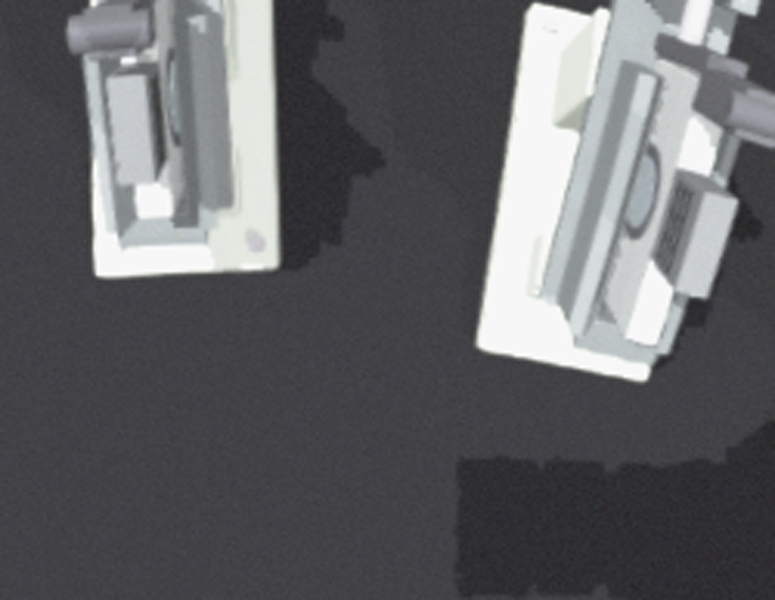

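View pics/s21c.png

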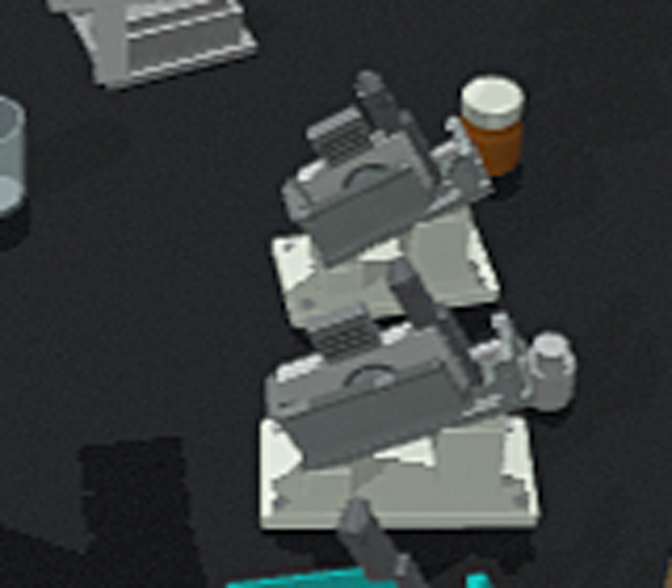

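```bash
python3 - <<'E'
from h import *
import itertools
a=cv2.imread("pics/s21.png");b=cv2.imread("pics/w21.png");k=4.2
def draw(img,cam,box,k,X):
    x0,y0,x1,y1=box;im=cv2.resize(img[y0:y1,x0:x1],None,fx=k,fy=k,interpolation=cv2.INTER_CUBIC)
    for S,L in((LONG,.05),(SHORT,.038)):
        Rm,o=slotT(*S)
        for hx,z0,z1,c in((L,.045,.06,(0,255,0)),(.018,.06,.09,(0,0,255))):
            V=[(sx*hx+X,sy*.006,z) for sx in(-1,1) for sy in(-1,1) for z in(z0,z1)]
            for p,q in itertools.combinations(V,2):
                if sum(u!=v for u,v in zip(p,q))==1:
                    P=[tuple(int(t) for t in (cam.proj(o+Rm@np.array(u))[0]+.5-[x0,y0])*k) for u in(p,q)]
                    cv2.line(im,*P,c,1,cv2.LINE_AA)
    return im
cv2.imwrite("pics/s21o.png",draw(a,side,(290,180,400,300),5,.003))
cv2.imwrite("pics/w21o.png",draw(b,load("w21"),(230,0,480,150),3.1,.003))
E
```

```text
(no output)
```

View pics/s21o.png

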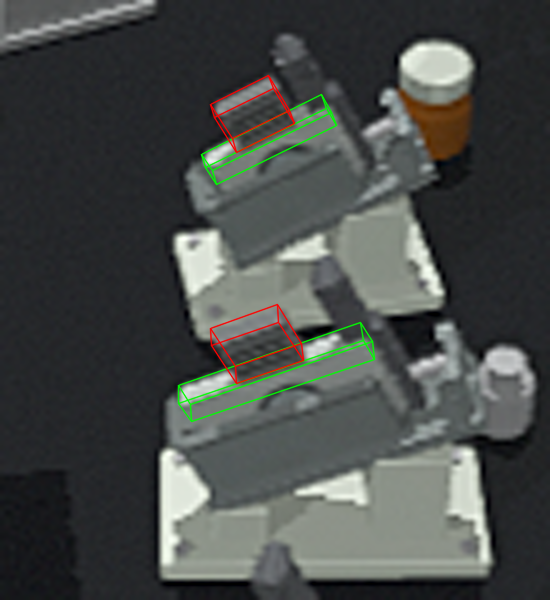

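View pics/w21o.png

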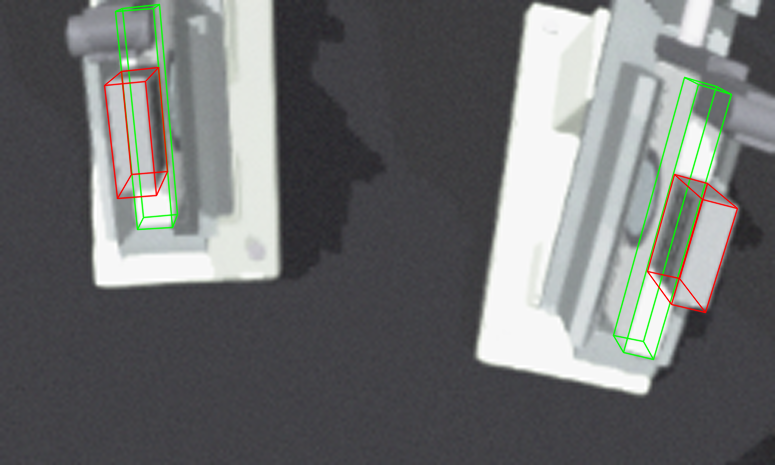

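```bash
python3 - <<'E'
from bench import robot,ticket
o=robot.get_obs();print(o["time"],abs(o["qvel"]).max())
print(ticket.close_job())
E
```

```text
23.7667 0.012401151433469688
the job is handed in; nothing more can be done
None
```

I loaded both cassettes into their own white docks: the long one first, then the short one. In each case I pressed the latch back about 10 mm with the cassette's end. I then slid the cassette in line with the channel down to the floor, released it and backed the arm off. The job was handed in at about 23.8 s; it reports no verdict.

**Last checks:**
- **Seating:** In the final side and wrist pictures, a home-cassette outline drawn at x = +3 mm lies on both cassettes. The channel lean and the height also match.
- **Latches:** Both lips sit over the shoulders with their plungers run out, and the pushing force had dropped away.
- **Forces:** Pushes stayed at about 5 N or less at the readings taken after each move.
- **Bystanders:** The jar and weight stand where they were in the final side picture. I never moved near the beaker and did not measure any of the three again.

**Disagreements:**
- My camera and arm readings differed sideways by about 1 mm. I settled this by centring each cassette on its latch in the picture.
- My first estimates of the short dock's direction differed (7.3° against 5.7°), so I corrected to 6.4° before inserting.
- After the first release, the long latch's bar measured about 1 mm back from its shut position. That is within the 3 mm allowed and within my measuring error.

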